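Clamp a fresh cap in the holding fixture and keep it clamped

TASK

Lift the bearing cap with the round boss out of the open die block and set it upright on the holding fixture's base, between the rubber pad and the steel vee, and let go of it. Then push the spring-loaded slide in by its upright push plate, about 25 mm, until its pointer stands in the gap between the two index blocks, so that the pad presses the cap into the vee, and keep it pressed there: the program finishes while holding the slide. Leave the cap with the square boss in its cavity and everything else where it is.

Things in the scene. Friction and masses are not known exactly. Their poses are not given: they have to be found in the camera images.
- cap_round_mid (a point): centre of the loose aluminium bearing cap with the ROUND boss, 0.08 to 0.15 kg, 38 mm high: flange 44 mm across, 10 mm thick at the bottom, and above it an upright cylindrical boss 24 mm across, 28 mm tall, to grip it by. The point is 19 mm above its underside (9 mm above the flange's top), z up. It starts in either cavity of the die.
- cap_square_mid (a point): centre (19 mm above the underside) of the other aluminium cap, of the same flange and height but with a SQUARE boss 24x24 mm; it stays in its cavity. Its x and y axes are square to the boss's sides.
- die: steel open die block fixed to the desk, 85 (x) by 160 (y) by 20 mm high; origin at the centre of its underside. Two round cavities, 48 mm across, 10 mm deep, at y = +37.5 and -37.5 mm; a cap in one has its flange level with the die's top and its boss free above. A 5 mm high dowel pin at each corner.
- fixture: grey holding fixture fixed to the desk, base 240 (x) by 96 (y) by 12 mm; origin at the centre of its underside, z up. +x is the slide's push direction. In order of x: black push plate and slide, rubber pad (top 27 mm above the desk), free space for a cap, steel vee (28 mm) open to the pad. Two small dark index blocks near the +y edge, 10 mm gap between them.
- seat (a point): point on the top of the fixture's base plate (12 mm above the desk) under the centre of a cap lying against both vee faces; axes as the fixture's. With the slide out, a cap may be set down centred on this point or up to 15 mm short of it (-x), and up to 8 mm off sideways (y): the pad, as it closes, pushes it home.
- slide (a joint): travel of the spring-loaded slide in m: 0 out (at rest), grows when pushed along the fixture's +x, stop at 0.034; springs back when let go. At 0.025 the pointer on its +y side is in the middle of the gap between the index blocks. Push needed: 2.4 N to start, about 4 N at 0.015, where the pad meets a seated cap, then rising to about 11 N at 0.025.
- push_face (a point): centre of the push plate's flat face that looks to the fixture's -x, 47 mm above the desk; moves with the slide. The plate is upright, 44 mm wide, 8 mm thick, its top 65 mm above the desk. The base plate is bare on its -x side.
- pad: sprung rubber pad at the front of the slide, 36 mm wide, which presses the cap's flange into the vee; with the slide out its face is 37 mm short (-x) of point seat. Its origin coincides with the fixture's when the slide is out and moves with the pad.
- multimeter: orange-edged hand multimeter, 132x68x39 mm, loose bystander; origin at the centre of its underside.
- spare_stepper: square stepper motor standing upright, 42x42x60 mm, loose bystander; origin at the centre of its underside.
- mini_vice: small machine vice, 50x132x52 mm, loose bystander; origin at the centre of its underside.
- screw_tin: flat round tin, 50 mm across, 18 mm high, loose bystander; origin at the centre of its underside.
- hex_keys: hex keys in a holder, 67x52x17 mm, loose bystander; origin at the centre of its underside.
Things that resemble listed ones, but are neither listed nor needed, are in the scene too. What is shaped like the part that bears cap_round_mid but orange is not meant.

How it is judged (in metres and radians):
On the way, in this order (a step that is already met when the one before it is completed fails the run):
1. the round-boss cap is lifted clear of the die (z of cap_round_mid in the frame of die above 0.05 m and contact force between cap_round and die below 0.05 N), for 0.1 s.
2. the cap stands released on the fixture between pad and vee, the slide still out (x of cap_round_mid in the frame of seat between -0.02 and 0.004 m and y of cap_round_mid in the frame of seat between -0.02 and 0.02 m and z of cap_round_mid in the frame of seat between 0.015 and 0.023 m and angle between cap_round_mid's own z axis and vertical below 0.1 rad and contact force between each of the arm, the fingers and cap_round below 0.2 N and value of joint slide below 0.01 m), for 0.2 s.
At the end, for the whole second after the job is handed in: Robot holds the slide still at 20 to 30 mm; the pad presses the round-boss cap with over 1.5 N; the cap, not touched by the robot, stands upright on the fixture within 4 mm along and 5 mm across of its place in the vee; the square-boss cap is still in its cavity (within 10 mm) (value of joint slide between 0.02 and 0.03 m and velocity of joint slide between -0.01 and 0.01 m/s and contact force between pad and cap_round above 1.5 N and (contact force between fixture and the fingers above 2 N or contact force between fixture and the arm above 2 N) and linear speed of cap_round below 0.02 m/s and x of cap_round_mid in the frame of seat between -0.004 and 0.004 m and y of cap_round_mid in the frame of seat between -0.005 and 0.005 m and z of cap_round_mid in the frame of seat between 0.015 and 0.023 m and angle between cap_round_mid's own z axis and vertical below 0.1 rad and contact force between each of the arm, the fingers and cap_round below 0.2 N and z of cap_square_mid in the frame of die below 0.034 m and distance of cap_square_mid from where it was at the start of the episode below 0.01 m); the arm keeps its last pose, push and grip.
It fails at once if the square-boss cap is taken out of its cavity (distance of cap_square_mid from where it was at the start of the episode above 0.015 m).
It fails at once if a bystander is pushed more than 30 mm (distance of any of multimeter, spare_stepper, mini_vice, screw_tin, hex_keys from where it was at the start of the episode above 0.03 m).
It also fails if it takes over 48 s, if anything falls off the work surface, if the arm or the gripper's body presses on something with over 40 N, if the wrist force passes 120 N, or if a joint passes its speed limit or range.

ROBOT

A 6-joint arm with a two-finger parallel gripper is mounted at the origin on a cart in front of the work surface, level with it; the furniture and walls round the work are solid. World frame = base frame: x ahead of the robot, y to its left, z up, the work surface at z = 0. Lengths are in mm, angles in rad, forces in N, time in s.
With the tool pointing down it reaches from about 350 to 875 mm from the base axis. Payload 4.2 kg.
Tool frame: the origin (TCP) lies at the very end of the fingers, on their centre line; the grasp point (between the pads) lies arm.grip_depth behind it (arm.grip_depth is the distance from the TCP to the grasp point, in mm); x points along the fingers, y is the direction in which the jaws open and shut, and the axes are right-handed (so a half turn about x gives the same grasp; the last joint's range is limited). The gripper opens to 85 mm and grips with 20 to 120 N. Pads are 22 mm wide; open, the fingers measure 114 mm over their backs; the gripper's body (76 mm by 85 mm) begins 54 mm behind the grasp point. The pads swing forward as they close: fully open they stand 13 mm farther back than shut.
Start: joints at [1.572, 0.385, 0.008, 0, -1.194, -0.259], TCP at [159.314, 604.333, 194.212] pointing down, gripper open.
Joint ranges: [-3.14, 3.14], [-1.21, 2.06], [-1.07, 1.41], [-3.16, 2.05], [-2.99, -0.16], [-3.1, 3.1]. Speed limits (rad/s): [2.79, 2.79, 3.14, 3.14, 3.14, 3.14].

INTERFACE

Orientations are given as a unit quaternion [x, y, z, w].
In Python, from bench import arm, get_image, models gives the robot as it stands.
- The arm moves only by the tool arm_command, never from a script. Its argument "rows" is a list of rows, each an object of numbers: "dx", "dy", "dz": the shift along the tool's x, y, z in m; "wx", "wy", "wz": the turn, a rotation vector about the tool's x, y, z in degrees; "gripper": the closure, from -1 (fully open) to 1 (shut). A call has exactly 8 rows; each row is the pose to reach, as a shift and turn from the pose measured when the call began, along the tool's axes at that moment; what a row does not reach only later rows make up. A row lasts 1/10 s, in which the tool goes at most 50 mm and 8.59 degrees, less where a joint would pass 70% of its speed; a pose out of reach is approached as far as the arm can. A call with a gripper value outside its range is refused whole. The fingers move at their own pace and stop on an object; the grip force is fixed at half the most. Time passes only in rows, so rows that repeat a pose let the fingers close, or fill a call up. It gives the time, the measured TCP pose, the force and the opening at its end, in the units of the state.
- arm.read_state(): the state, without advancing time (a new reading comes with each control period).
- get_image(name): name is "scene" or "top"; returns a dict with "img" (480x640x3 uint8, red, green, blue), "K" (3x3 intrinsics, pixels), "k1" (the pictures are not rectified: a ray, as slopes to the right and down, at radius r is drawn at 1 + k1 r^2 times it, then the intrinsics apply), "rvec" (rotation vector, rad) and "tvec" (3), from world to camera coordinates, as OpenCV has them. Camera axes: x right, y down, z forward; pixel columns grow to the right and rows downward; lengths in mm; the calibration is good to about 2 mm. A picture is of the moment at which its call begins. There is no depth.
- arm.job_done(): hands the job in, once; it reports no verdict.
Trained networks look in the newest picture that a camera, given by its name, has taken for a name from the list of things; names that differ only in an ending like _2 or _b are one class to them, and where a whole thing is asked for, a point or a joint stands for the part that bears it (a point fixed in the world has none). Each returns a list of dicts, best first, with "conf" (0 to 1); they miss things now and then, are a little off and sometimes report something else, mostly with a low value. They report only what shows in the picture. A call takes as long as a camera call. They do not tell look-alikes from the thing itself.
- models.cut_out(camera, query): "mask" (480x640 bool, what is visible of it) and "extent" ([left, top, right, bottom] in pixels, round what is visible of it).
The state is a dict: "clock": time; "joints": joint angles; "joint_vel": joint speeds; "joint_efforts": joint torques, N m; "position": TCP position; "ee_rot": TCP orientation; "contact_force": force on the tool from outside, world axes, zero at the start; "wrist_torque": the same for the moment, N m; "gripper_width": finger opening in mm.
Only numpy, scipy, OpenCV 4.12 (cv2) and the standard library are available. Lean on these libraries where they do the work, as an engineer would, in place of code of your own. Each camera call takes 0.05 s, during which the arm holds its last target.

## Working session

There is one attempt and no reset: what is moved stays moved. The work goes in short steps, Python scripts to look and compute and a tool call to move; the robot and the scene stay as the last step left them, time stands still between calls to the robot, and variables do not carry over. Pictures are saved under pics/ and viewed, and the job is handed in when it is done.

Besides the shell and the picture viewer there is one more tool, called after "Request:" by a JSON object that holds its "api" and its "payload", one argument or row to a line. arm_command: Moves the arm, as the interface text tells. Its arguments: {"type":"object","properties":{"rows":{"type":"array"}},"required":["rows"]}

```bash
mkdir -p pics; ls; cat > h.py <<'E'
import numpy as np, cv2
from scipy.spatial.transform import Rotation as R
from bench import arm,get_image,models
def shot(n,f):
    d=get_image(n); cv2.imwrite('pics/'+f,d['img'][:,:,::-1]); np.savez('pics/'+f+'.npz',**{k:d[k] for k in('K','k1','rvec','tvec')}); return d
def load(f): return dict(np.load('pics/'+f+'.npz'))
def dist(d): return np.array([float(d['k1']),0,0,0,0])
def px(d,P): return cv2.projectPoints(np.array(P,float).reshape(-1,1,3),np.array(d['rvec'],float),np.array(d['tvec'],float),np.array(d['K'],float),dist(d))[0].reshape(-1,2)
def ray(d,uv,z):
    n=cv2.undistortPoints(np.array(uv,float).reshape(-1,1,2),np.array(d['K'],float),dist(d)).reshape(-1,2)
    Rm=cv2.Rodrigues(np.array(d['rvec'],float))[0]; C=-Rm.T@np.array(d['tvec'],float).ravel()
    v=np.c_[n,np.ones(len(n))]@Rm
    return C+v*((z-C[2])/v[:,2])[:,None]
E
python3 - <<'E'
from h import *
print(arm.read_state(), arm.grip_depth)
for n in('scene','top'):
    d=shot(n,n+'0.png'); print(n,d['K'],d['k1'],d['rvec'],d['tvec'])
    for q in('cap_round_mid','cap_square_mid','die','fixture','slide','push_face','pad','multimeter','spare_stepper','mini_vice','screw_tin','hex_keys'):
        try: print(q,[(round(r['conf'],2),[round(float(x)) for x in r['extent']]) for r in models.cut_out(n,q)])
        except Exception as e: print(q,e)
E
```

```text
pics
{'clock': 0.0, 'joints': array([ 1.57160405e+00,  3.85543623e-01,  6.61316509e-03, -4.95809006e-04,
       -1.19402103e+00, -2.58625974e-01]), 'joint_vel': array([ 0.00095382, -0.00058278,  0.00081447, -0.00037999, -0.00195526,
       -0.00026652]), 'joint_efforts': array([ 3.23760260e-04, -3.92289948e+01,  1.88407123e+01,  4.18621391e+00,
       -4.52692577e-03,  1.71548301e-06]), 'position': array([159.15806035, 603.69370185, 193.12501595]), 'ee_rot': array([-0.70116798,  0.09174099,  0.70129397,  0.09018771]), 'contact_force': array([9.71867386e-01, 1.00823606e-03, 1.07564712e+00]), 'wrist_torque': array([-8.32363825e-03,  5.56877274e-05,  2.11527163e-02]), 'gripper_width': 85.56577379769273} 18.700000000000003
scene [[466.53703288   0.         323.96963971]
 [  0.         466.53703288 236.77858979]
 [  0.           0.           1.        ]] -0.08388507712265722 [ 2.16942449 -1.05545949  0.43659006] [-290.03119936  358.06725884  845.40049045]
cap_round_mid [(0.84, [352, 288, 371, 309]), (0.75, [344, 250, 357, 268]), (0.68, [403, 270, 420, 292]), (0.62, [306, 306, 322, 331]), 
[... 882 characters left out ...]
32 ]
cap_round_mid [(0.64, [350, 252, 422, 289]), (0.57, [322, 228, 342, 249]), (0.55, [318, 260, 337, 278]), (0.52, [382, 219, 401, 236]), (0.49, [362, 261, 380, 280])]
cap_square_mid [(0.68, [391, 262, 409, 278])]
die [(0.61, [352, 252, 418, 289])]
fixture [(0.75, [211, 180, 267, 275]), (0.71, [151, 235, 181, 288])]
slide [(0.8, [224, 223, 250, 253])]
push_face [(0.86, [220, 224, 248, 253]), (0.48, [353, 250, 418, 289])]
pad [(0.46, [230, 226, 246, 234])]
multimeter [(0.92, [148, 233, 179, 288])]
spare_stepper [(0.68, [164, 187, 187, 205])]
mini_vice [(0.69, [332, 171, 384, 195]), (0.36, [164, 188, 186, 208])]
screw_tin [(0.85, [407, 182, 426, 198])]
hex_keys [(0.65, [441, 276, 464, 299])]
```

View pics/scene0.png

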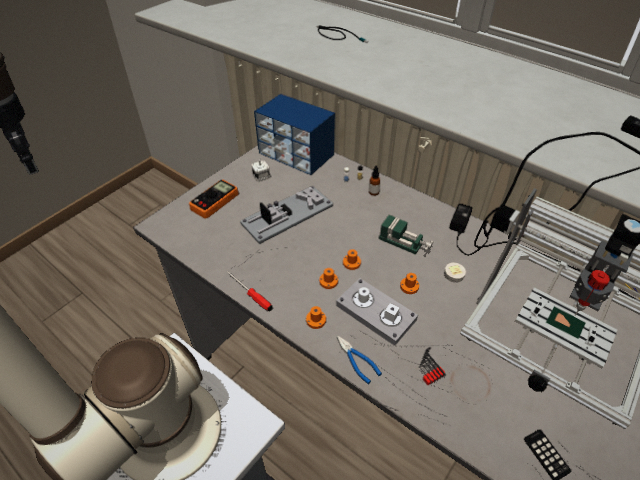

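```bash
python3 - <<'E'
import cv2
a=cv2.imread('pics/scene0.png'); b=cv2.imread('pics/top0.png')
cv2.imwrite('pics/s_die.png',cv2.resize(a[230:400,290:490],None,fx=4,fy=3.5,interpolation=3))
cv2.imwrite('pics/s_fix.png',cv2.resize(a[150:270,190:350],None,fx=5,fy=5,interpolation=3))
cv2.imwrite('pics/t_die.png',cv2.resize(b[160:310,310:480],None,fx=4,fy=4,interpolation=3))
cv2.imwrite('pics/t_fix.png',cv2.resize(b[165:305,140:300],None,fx=4,fy=4,interpolation=3))
E
```

```text
(no output)
```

View pics/top0.png

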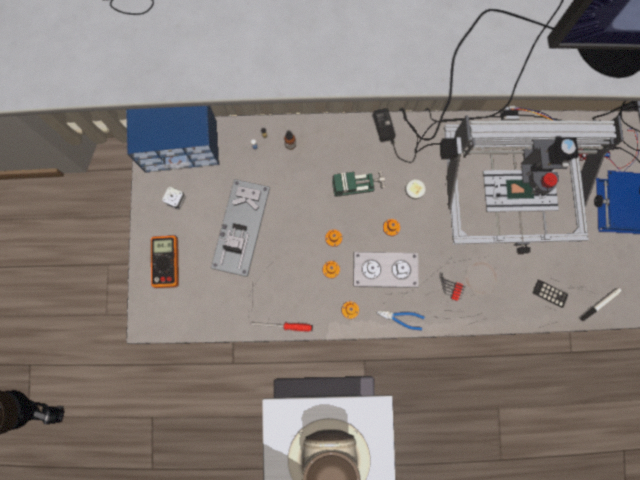

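View pics/s_die.png

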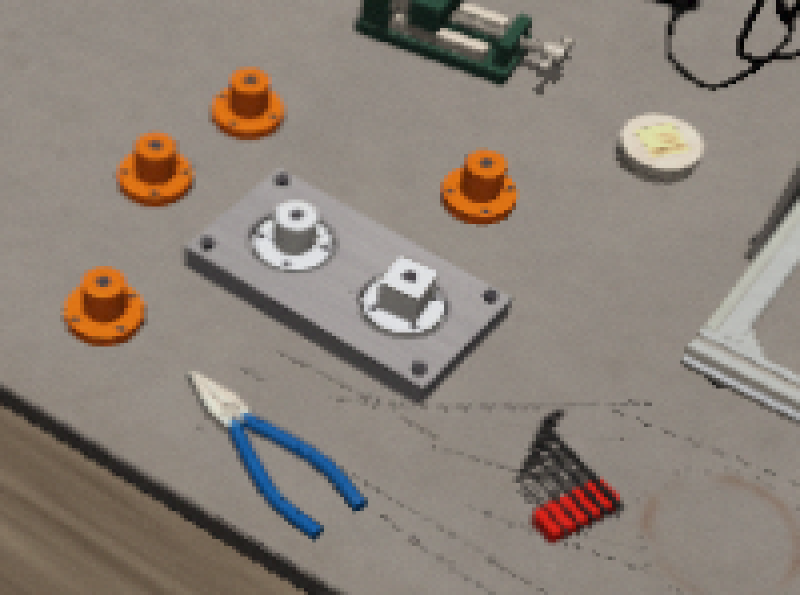

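View pics/s_fix.png

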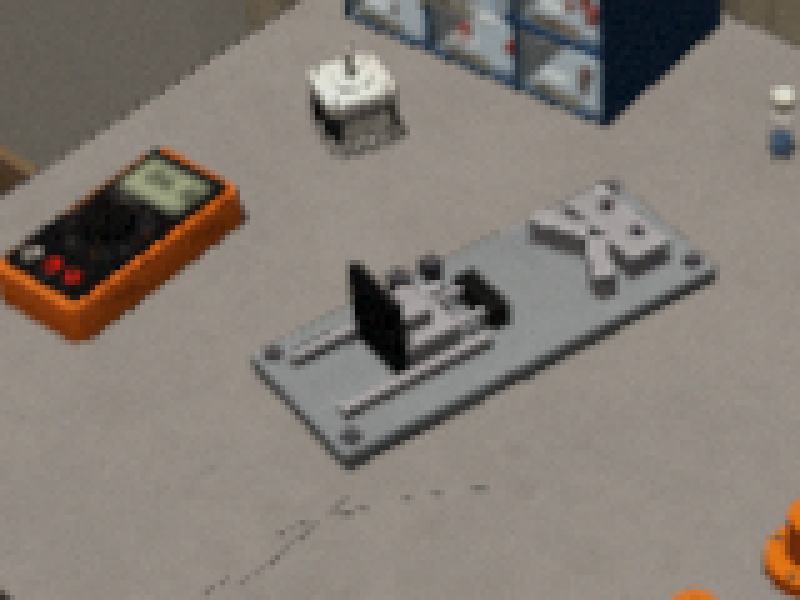

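View pics/t_die.png

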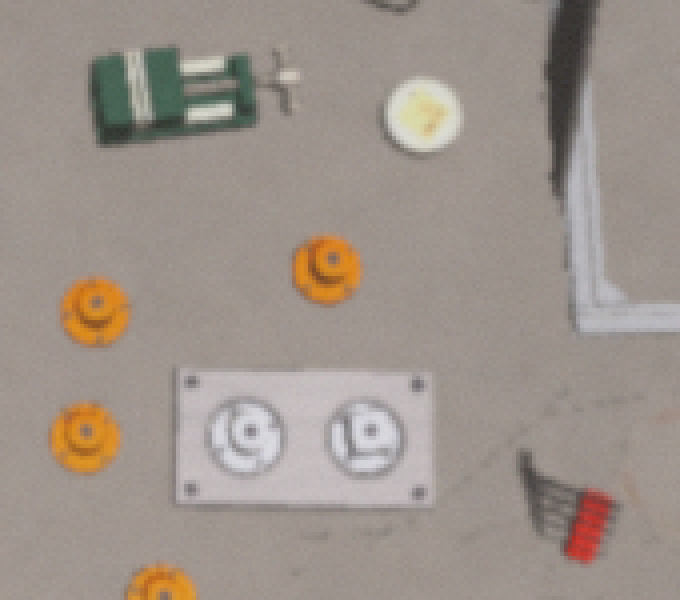

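View pics/t_fix.png

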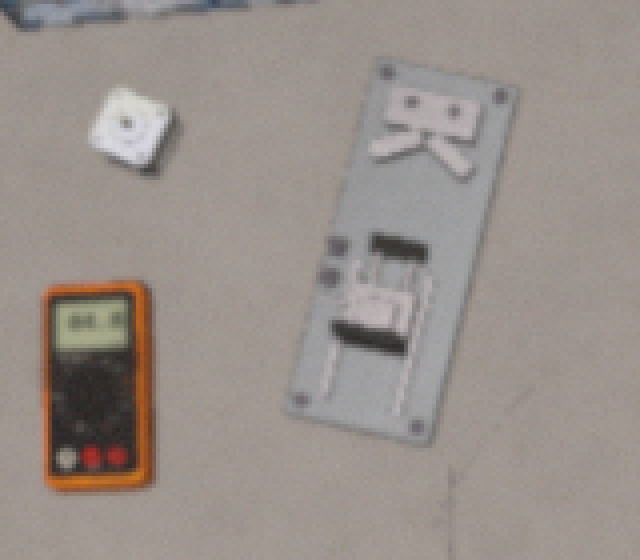

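The round-boss cap is in the die's left cavity, at about (372,268) in top. The fixture is at about (240,228) in top, with its push plate towards the robot. The orange caps are decoys. Next I fit the poses from both cameras.

```bash
cat > fit.py <<'E'
from h import *
from scipy.optimize import least_squares
S,T=load('scene0.png'),load('top0.png')
tf=lambda a:np.array(a,float)/4+[140,165]-0.375
td=lambda a:np.array(a,float)/4+[310,160]-0.375
sf=lambda a:np.array(a,float)/5+[190,150]-0.4
sd=lambda a:np.array(a,float)/[4,3.5]+[290,230]-0.37
def fit(L,obs,x0):
    def W(p):
        c,s=np.cos(p[2]),np.sin(p[2]); L_=np.array(L,float)
        return np.c_[p[0]+c*L_[:,0]-s*L_[:,1],p[1]+s*L_[:,0]+c*L_[:,1],L_[:,2]]
    for nm,o in (('both',obs),('S',[obs[0]]),('T',[obs[1]])):
        f=lambda p:np.concatenate([(px(d,W(p)[:len(uv)])-uv).ravel() for d,uv in o])
        r=least_squares(f,x0,loss='soft_l1'); print(nm,r.x,np.abs(f(r.x)).max().round(2))
        if nm=='both':res=r.x
    return res
# fixture corners order: (-x,+y),(-x,-y),(+x,-y),(+x,+y)
Lf=[(-120,48,12),(-120,-48,12),(120,-48,12),(120,48,12)]
F=fit(Lf,[(S,sf([(250,362),(350,460),(717,265),(610,180)])),(T,tf([(287,412),(432,445),(520,88),(380,57)]))],[600,200,-.2])
# die: (+x,+y),(+x,-y),(-x,-y),(-x,+y)
Ld=[(42.5,80,20),(42.5,-80,20),(-42.5,-80,20),(-42.5,80,20)]
D=fit(Ld,[(S,sd([(283,170),(512,298),(425,392),(185,250)])),(T,td([(178,369),(434,373),(434,505),(177,502)]))],[500,-100,0])
print('boss top scene',ray(S,sd([(297,212)]),48),'top',ray(T,td([(251,430)]),48))
for nm,q in (('sc',S),('tp',T)): pass
c,s=np.cos(D[2]),np.sin(D[2]); print('cavity',D[:2]+[-s*37.5,c*37.5])
E
python3 fit.py; sed -i 's/^E$//' fit.py
```

```text
both [ 5.79466269e+02  2.08940484e+02 -2.40742034e-01] 1.43
S [ 5.77396690e+02  2.07526077e+02 -2.27141814e-01] 0.78
T [ 5.80421190e+02  2.09253202e+02 -2.48143392e-01] 0.56
both [ 4.59972179e+02 -1.55163057e+02 -4.37154111e-02] 1.07
S [ 4.58371528e+02 -1.56271867e+02 -4.23308465e-02] 0.9
T [ 4.61070779e+02 -1.54281752e+02 -4.30142606e-02] 0.41
boss top scene [[ 462.57791427 -116.97636152   48.        ]] top [[ 462.37127098 -117.16521111   48.        ]]
cavity [ 461.61098463 -117.69888364]
```

```bash
cat > h2.py <<'E'
from h import *
S,T=load('scene0.png'),load('top0.png')
F=np.array([579.7,208.8,-0.242])
def toF(P):
    c,s=np.cos(F[2]),np.sin(F[2]); q=P[:,:2]-F[:2]; return np.c_[c*q[:,0]+s*q[:,1],-s*q[:,0]+c*q[:,1]].round(1)
def toW(x,y):
    c,s=np.cos(F[2]),np.sin(F[2]); return (F[:2]+[c*x-s*y,s*x+c*y]).round(1)
E
python3 - <<'E'
from h2 import *
import cv2
b=cv2.imread('pics/top0.png'); a=cv2.imread('pics/scene0.png')
# rectify to fixture plane views z=27/28 from both cameras
for nm,im,d in (('t',b,T),('s',a,S)):
  for z in (28,65):
    xs=np.arange(-120,121,.4); ys=np.arange(60,-61,-.4)
    X,Y=np.meshgrid(xs,ys); c,s=np.cos(F[2]),np.sin(F[2])
    W=np.c_[(F[0]+c*X-s*Y).ravel(),(F[1]+s*X+c*Y).ravel(),np.full(X.size,z)]
    m=px(d,W).reshape(X.shape+(2,)).astype(np.float32)
    o=cv2.remap(im,m[...,0],m[...,1],cv2.INTER_CUBIC)
    for g in range(-120,121,20): cv2.line(o,(int((g+120)/.4),0),(int((g+120)/.4),6 if g else 15),(0,0,255),1)
    for g in range(-60,61,20): cv2.line(o,(0,int((60-g)/.4)),(6 if g else 15,int((60-g)/.4)),(0,0,255),1)
    cv2.imwrite(f'pics/r_{nm}{z}.png',o)
for z in (28,65):
    cv2.imwrite(f'pics/r{z}.png',np.vstack([cv2.imread(f'pics/r_t{z}.png')[:295],cv2.imread(f'pics/r_s{z}.png')[:295]]))
E
```

```text
(no output)
```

View pics/r28.png

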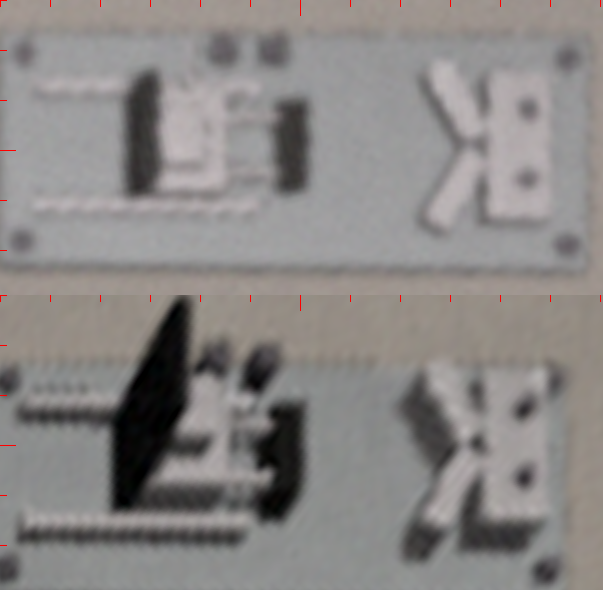

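View pics/r65.png

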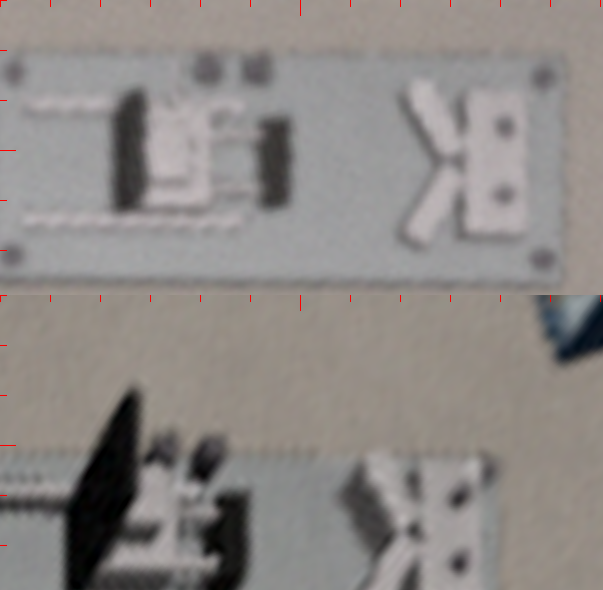

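```bash
cat > go.py <<'E'
import sys
from h2 import *
def go(x,y,z,jaw=None,show=True):
    s=arm.read_state(); R0=R.from_quat(s['ee_rot']); p=np.array(s['position'])
    d=R0.inv().apply(np.array([x,y,z])-p)/1000
    w=np.zeros(3)
    if jaw is not None:
        best=None
        for k in(0,np.pi):
            a=jaw+k; ty=np.array([np.cos(a),np.sin(a),0]); tx=np.array([0,0,-1.]); M=np.c_[tx,ty,np.cross(tx,ty)]
            w_=(R0.inv()*R.from_matrix(M)).as_rotvec(degrees=True)
            print('opt',w_.round(2), 'q6',s['joints'][5].round(2))
            if best is None or np.linalg.norm(w_)<np.linalg.norm(best): best=w_
        w=best
    print('pos',p.round(1),'tool y',R0.apply([0,1,0]).round(3),'tx',R0.apply([1,0,0]).round(3),'F',s['contact_force'].round(1),'w',s['gripper_width'].round(1),'t',s['clock'],'j',s['joints'].round(2))
    print('d',d.round(4),'w',w.round(2))
if __name__=='__main__':
    a=[float(v) for v in sys.argv[1:]]; go(*a)
E
python3 go.py 450 250 190 0; python3 -c "
from h2 import *
for n,u in(('a',(334,238)),('b',(331,269)),('c',(391,227)),('d',(350,310))): print(n,ray(T,[u],19))
print(toW(31,0.8),toW(-95,0.8),toW(-75,.8))"
```

```text
opt [-104.77   -0.      0.  ] q6 -0.26
opt [75.23  0.    0.  ] q6 -0.26
a [[543.09103651 -26.64850788  19.        ]]
b [[464.520367   -16.69203489  19.        ]]
c [[ 567.73930925 -171.85324784   19.        ]]
d [[361.20232738 -60.48583716  19.        ]]
[610.  202.1] [487.7 232.3] [507.1 227.6]Traceback (most recent call last):
  File "go.py", line 18, in <module>
    a=[float(v) for v in sys.argv[1:]]; go(*a)
                                        ~~^^^^
  File "go.py", line 15, in go
    print('pos',p.round(1),'tool y',R0.apply([0,1,0]).round(3),'tx',R0.apply([1,0,0]).round(3),'F',s['contact_force'].round(1),'w',s['gripper_width'].round(1),'t',s['clock'],'j',s['joints'].round(2))
                                                                                                                                   ^^^^^^^^^^^^^^^^^^^^^^^^
AttributeError: 'float' object has no attribute 'round'
```

```bash
sed -i "s/s\['gripper_width'\].round(1)/round(float(s['gripper_width']),1)/" go.py; python3 go.py 440 300 190 1.3288
```

```text
opt [ 1.791e+02  1.000e-02 -0.000e+00] q6 -0.26
opt [-0.9  0.   0. ] q6 -0.26
pos [159.3 604.4 194.2] tool y [-0.255 -0.967 -0.   ] tx [-0.  0. -1.] F [0.6 0.2 0.4] w 85.6 t 1.3 j [ 1.57  0.38  0.01 -0.   -1.19 -0.26]
d [ 0.0042  0.2227 -0.349 ] w [-0.9  0.   0. ]
```

Request:
{"api": "arm_command", "payload": {
  "rows": [
    {"dx": 0.0,"dy": 0.028,"dz": -0.044,"gripper": -0.2},
    {"dx": 0.0,"dy": 0.056,"dz": -0.088,"gripper": -0.2},
    {"dx": 0.0,"dy": 0.084,"dz": -0.131,"gripper": -0.2},
    {"dx": 0.0,"dy": 0.112,"dz": -0.175,"gripper": -0.2},
    {"dx": 0.0,"dy": 0.14,"dz": -0.218,"gripper": -0.2},
    {"dx": 0.0,"dy": 0.168,"dz": -0.262,"gripper": -0.2},
    {"dx": 0.0,"dy": 0.196,"dz": -0.305,"gripper": -0.2},
    {"dx": 0.004,"dy": 0.223,"dz": -0.349,"wx": -0.9,"gripper": -0.2}
  ]
}}

```text
validation failed for argument at $.ro...
```

```bash
python3 go.py 462.4 -117.3 160 1.3288
```

```text
opt [ 1.791e+02  1.000e-02 -0.000e+00] q6 -0.26
opt [-0.9  0.   0. ] q6 -0.26
pos [159.3 604.4 194.2] tool y [-0.255 -0.967 -0.   ] tx [-0.  0. -1.] F [0.6 0.2 0.4] w 85.6 t 1.3 j [ 1.57  0.38  0.01 -0.   -1.19 -0.26]
d [ 0.0342  0.6205 -0.4771] w [-0.9  0.   0. ]
```

Request:
{"api": "arm_command", "payload": {
  "rows": [
    {"dx": 0,"dy": 0.028,"dz": -0.044,"wx": 0,"wy": 0,"wz": 0,"gripper": -0.2},
    {"dx": 0,"dy": 0.056,"dz": -0.088,"wx": 0,"wy": 0,"wz": 0,"gripper": -0.2},
    {"dx": 0,"dy": 0.084,"dz": -0.131,"wx": 0,"wy": 0,"wz": 0,"gripper": -0.2},
    {"dx": 0,"dy": 0.112,"dz": -0.175,"wx": 0,"wy": 0,"wz": 0,"gripper": -0.2},
    {"dx": 0,"dy": 0.14,"dz": -0.218,"wx": 0,"wy": 0,"wz": 0,"gripper": -0.2},
    {"dx": 0,"dy": 0.168,"dz": -0.262,"wx": 0,"wy": 0,"wz": 0,"gripper": -0.2},
    {"dx": 0,"dy": 0.196,"dz": -0.305,"wx": 0,"wy": 0,"wz": 0,"gripper": -0.2},
    {"dx": 0.004,"dy": 0.223,"dz": -0.349,"wx": -0.9,"wy": 0,"wz": 0,"gripper": -0.2}
  ]
}}

```text
clock: 2.1
position: [431.4, 308.7, 191.9]
ee_rot: [0.702, -0.085, -0.702, -0.086]
contact_force: [1.1, 0.5, 0.6]
gripper_width: 51.3
```

```bash
python3 go.py 462.4 -117.3 160 1.3288
```

```text
opt [-1.7995e+02 -1.5000e-01 -9.0000e-02] q6 0.4
opt [ 0.05 -0.06  0.1 ] q6 0.4
pos [431.4 308.7 191.9] tool y [-0.239 -0.971 -0.002] tx [ 0.001  0.001 -1.   ] F [1.1 0.5 0.6] w 51.3 t 2.1 j [ 0.93  0.22 -0.23  0.   -1.12  0.4 ]
d [ 0.0314  0.4063 -0.1318] w [ 0.05 -0.06  0.1 ]
```

Request:
{"api": "arm_command", "payload": {
  "rows": [
    {"dx": 0,"dy": 0.045,"dz": -0.015,"wx": 0,"wy": 0,"wz": 0,"gripper": -0.2},
    {"dx": 0,"dy": 0.09,"dz": -0.03,"wx": 0,"wy": 0,"wz": 0,"gripper": -0.2},
    {"dx": 0,"dy": 0.135,"dz": -0.044,"wx": 0,"wy": 0,"wz": 0,"gripper": -0.2},
    {"dx": 0,"dy": 0.18,"dz": -0.058,"wx": 0,"wy": 0,"wz": 0,"gripper": -0.2},
    {"dx": 0,"dy": 0.225,"dz": -0.073,"wx": 0,"wy": 0,"wz": 0,"gripper": -0.2},
    {"dx": 0,"dy": 0.27,"dz": -0.088,"wx": 0,"wy": 0,"wz": 0,"gripper": -0.2},
    {"dx": 0.01,"dy": 0.315,"dz": -0.102,"wx": 0,"wy": 0,"wz": 0,"gripper": -0.2},
    {"dx": 0.02,"dy": 0.36,"dz": -0.117,"wx": 0,"wy": 0,"wz": 0,"gripper": -0.2}
  ]
}}

```text
clock: 2.9
position: [459.2, -70.6, 172.0]
ee_rot: [0.703, -0.084, -0.701, -0.086]
contact_force: [0.4, 0.3, 0.7]
gripper_width: 51.1
```

```bash
python3 go.py 462.4 -117.3 80 1.3288
```

```text
opt [-179.92   -0.23   -0.28] q6 1.13
opt [ 0.08 -0.18  0.15] q6 1.13
pos [459.2 -70.6 172. ] tool y [-0.238 -0.971 -0.003] tx [ 0.004  0.002 -1.   ] F [0.4 0.3 0.7] w 51.1 t 2.9 j [ 0.2   0.13 -0.4  -0.   -1.03  1.13]
d [ 0.0919  0.0449 -0.0139] w [ 0.08 -0.18  0.15]
```

Request:
{"api": "arm_command", "payload": {
  "rows": [
    {"dx": 0.005,"dy": 0.02,"dz": -0.006,"wx": 0,"wy": 0,"wz": 0,"gripper": -0.2},
    {"dx": 0.02,"dy": 0.04,"dz": -0.012,"wx": 0,"wy": -0.1,"wz": 0.1,"gripper": -0.2},
    {"dx": 0.04,"dy": 0.045,"dz": -0.014,"wx": 0,"wy": -0.2,"wz": 0.1,"gripper": -0.2},
    {"dx": 0.06,"dy": 0.045,"dz": -0.014,"wx": 0,"wy": -0.2,"wz": 0.1,"gripper": -0.2},
    {"dx": 0.08,"dy": 0.045,"dz": -0.014,"wx": 0,"wy": -0.2,"wz": 0.1,"gripper": -0.2},
    {"dx": 0.092,"dy": 0.045,"dz": -0.014,"wx": 0,"wy": -0.2,"wz": 0.1,"gripper": -0.2},
    {"dx": 0.092,"dy": 0.045,"dz": -0.014,"wx": 0,"wy": -0.2,"wz": 0.1,"gripper": -0.2},
    {"dx": 0.092,"dy": 0.045,"dz": -0.014,"wx": 0,"wy": -0.2,"wz": 0.1,"gripper": -0.2}
  ]
}}

```text
clock: 3.7
position: [462.8, -117.5, 80.3]
ee_rot: [0.702, -0.085, -0.702, -0.085]
contact_force: [0.4, -0.6, 0.1]
gripper_width: 51.2
```

```bash
python3 go.py 462.4 -117.3 24 1.3288; python3 - <<'E'
from h2 import *
a=shot('scene','s1.png')['img'];b=shot('top','t1.png')['img']
o=np.hstack([cv2.resize(a[220:370,300:450],None,fx=2.6,fy=2.6),cv2.resize(b[190:340,300:450],None,fx=2.6,fy=2.6)])
cv2.imwrite('pics/c1.png',o[:,:,::-1])
E
```

```text
opt [-1.7991e+02 -6.0000e-02 -1.0000e-02] q6 1.24
opt [ 0.09 -0.01  0.04] q6 1.24
pos [ 462.8 -117.5   80.3] tool y [-0.238 -0.971 -0.001] tx [ 0.     0.001 -1.   ] F [ 0.4 -0.6  0.1] w 51.2 t 3.7 j [ 0.09  0.26 -0.5  -0.   -0.81  1.24]
d [ 0.0563 -0.0001  0.0005] w [ 0.09 -0.01  0.04]
```

View pics/c1.png

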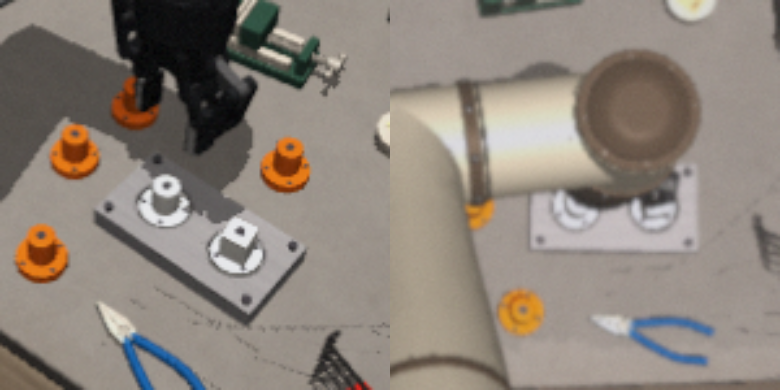

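The gripper is over the die at 80 mm with both caps seated. I check the fingertip midpoint against the projected TCP before descending.

```bash
python3 - <<'E'
from h2 import *
d=load('s1.png'); p=np.array([462.8,-117.5,80.3]); j=np.array([-.238,-.971,0])
for q in (p,p+j*25+[0,0,5],p-j*25+[0,0,5],[462.4,-117.3,48]): print(((px(d,q)[0]-[300,220])*2.6).round(0))
E
```

```text
[169. 158.]
[190. 174.]
[150. 136.]
[166. 183.]
```

```bash
python3 - <<'E'
from h2 import *
a=cv2.imread('pics/s1.png')
o=cv2.resize(a[210:320,320:430],None,fx=5.4,fy=5.4,interpolation=2); o=np.clip(o.astype(float)*1.6+20,0,255).astype(np.uint8)
d=load('s1.png'); p=np.array([462.8,-117.5,80.3]); j=np.array([-.238,-.971,0])
for q in (p,p+j*25,p-j*25,[462.4,-117.3,48]):
    u=((px(d,q)[0]-[320,210]+.5)*5.4).astype(int); cv2.drawMarker(o,tuple(int(v) for v in u),(0,255,0),0,12,1)
cv2.imwrite('pics/c2.png',o)
E
```

```text
(no output)
```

View pics/c2.png

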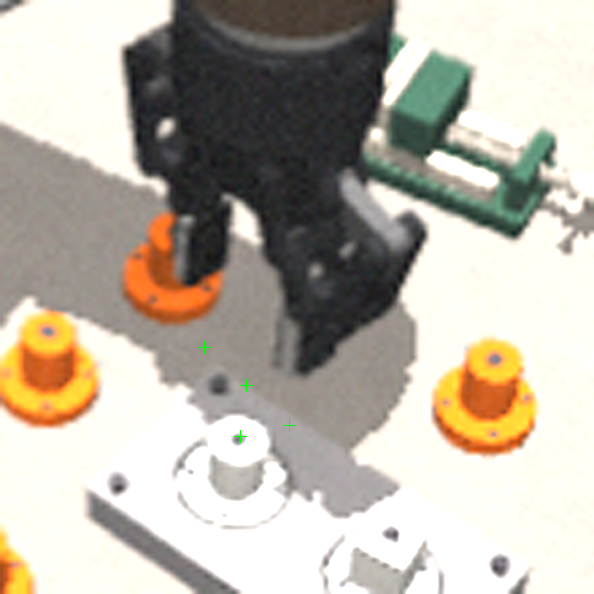

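```bash
python3 - <<'E'
from h2 import *
a=cv2.imread('pics/scene0.png')
d=load('scene0.png'); p=np.array([159.3,604.4,194.2]); j=np.array([-.255,-.967,0])
o=cv2.resize(a[60:210,0:110],None,fx=3.8,fy=3.8,interpolation=2); o=np.clip(o.astype(float)*1.6+20,0,255).astype(np.uint8)
for q in (p,p+j*42,p-j*42,p+[0,0,13],p+[0,0,100]):
    u=px(d,q)[0]; print(u); u=((u-[0,60]+.5)*3.8); cv2.drawMarker(o,tuple(int(v) for v in u),(0,255,0),0,12,1)
b=cv2.imread('pics/top0.png')
d=load('top0.png')
o2=cv2.resize(b[350:500,0:110],None,fx=3.8,fy=3.8,interpolation=2); o2=np.clip(o2.astype(float)*1.6+20,0,255).astype(np.uint8)
for q in (p,p+j*42,p-j*42,p+[0,0,13],p+[0,0,100]):
    u=px(d,q)[0]; print(u); u=((u-[0,350]+.5)*3.8); cv2.drawMarker(o2,tuple(int(v) for v in u),(0,255,0),0,12,1)
h=min(len(o),len(o2)); cv2.imwrite('pics/c3.png',np.hstack([o[:h],o2[:h]]))
d=load('s1.png'); p=np.array([462.8,-117.5,80.3])
for v in ([0,0,0],[10,0,0],[0,10,0],[0,0,10]): print(v,((px(d,p+v)-px(d,p))[0]*5.4).round(1))
E
```

```text
[ 38.66789103 179.10763991]
[ 42.89381947 188.2250098 ]
[ 34.66303638 170.41706761]
[ 36.39837817 174.72697092]
[ 20.42818965 143.55541676]
[ 52.80714435 402.20622946]
[ 70.22282429 407.37358735]
[ 35.66701928 397.04092301]
[ 50.17126995 402.68518026]
[ 31.15120245 406.11274324]
[0, 0, 0] [0. 0.]
[10, 0, 0] [ 14.3 -15.5]
[0, 10, 0] [-20.8 -12.1]
[0, 0, 10] [  1.8 -16.1]
```

View pics/c3.png

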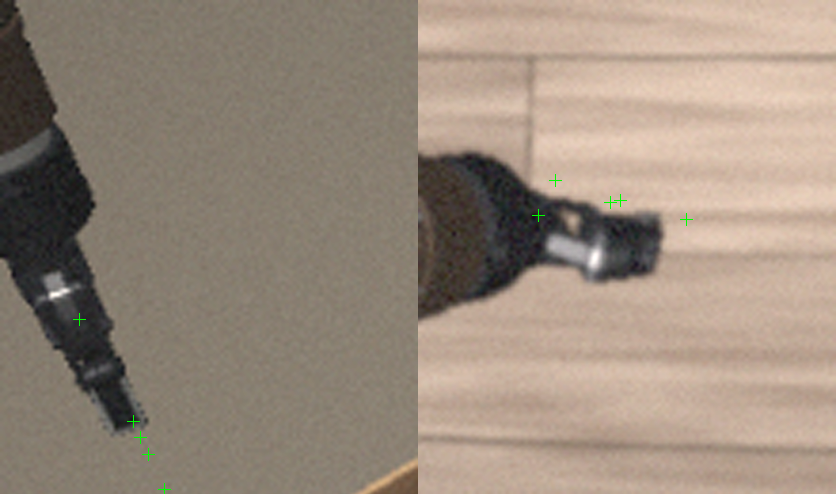

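```bash
python3 - <<'E'
from h2 import *
p=np.array([462.8,-117.5,80.3]);out=[]
for f in('s1.png','t1.png'):
    a=cv2.imread('pics/'+f); d=load(f)
    o=a.copy()
    for h in range(0,401,50):
        u=px(d,p+[0,0,h])[0]; cv2.drawMarker(o,tuple(int(round(v)) for v in u),(0,255,0),0,6,1)
    u=px(d,[0,0,0])[0]; print(f,u, px(d,p)[0])
    cv2.drawMarker(o,tuple(int(round(v)) for v in u),(255,0,255),0,8,1)
    out.append(cv2.resize(o[:,120:520],None,fx=1,fy=1))
cv2.imwrite('pics/c4.png',np.hstack(out))
E
```

```text
s1.png [167.90375006 429.4547068 ] [365.1597381  280.93213411]
t1.png [329.40594034 459.3703937 ] [373.81412848 264.99360799]
```

View pics/c4.png

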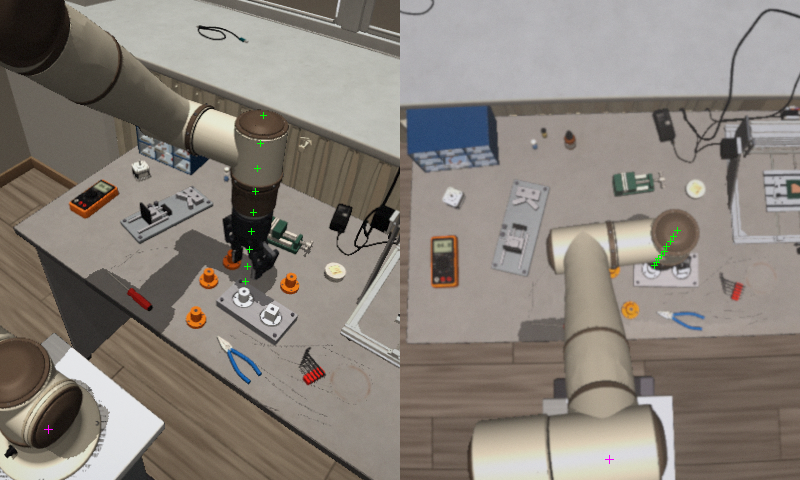

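The fingertips look about 35 mm higher than the reported TCP in the scene view. I'll descend part way and look again.

Request:
{"api": "arm_command", "payload": {
  "rows": [
    {"dx": 0.005,"dy": 0,"dz": 0,"wx": 0,"wy": 0,"wz": 0,"gripper": -0.2},
    {"dx": 0.01,"dy": 0,"dz": 0,"wx": 0,"wy": 0,"wz": 0,"gripper": -0.2},
    {"dx": 0.015,"dy": 0,"dz": 0,"wx": 0,"wy": 0,"wz": 0,"gripper": -0.2},
    {"dx": 0.02,"dy": 0,"dz": 0,"wx": 0,"wy": 0,"wz": 0,"gripper": -0.2},
    {"dx": 0.025,"dy": 0,"dz": 0,"wx": 0,"wy": 0,"wz": 0,"gripper": -0.2},
    {"dx": 0.03,"dy": 0,"dz": 0,"wx": 0,"wy": 0,"wz": 0,"gripper": -0.2},
    {"dx": 0.03,"dy": 0,"dz": 0,"wx": 0,"wy": 0,"wz": 0,"gripper": -0.2},
    {"dx": 0.03,"dy": 0,"dz": 0,"wx": 0,"wy": 0,"wz": 0,"gripper": -0.2}
  ]
}}

```text
clock: 4.6
position: [463.3, -117.4, 50.7]
ee_rot: [0.703, -0.084, -0.702, -0.085]
contact_force: [0.5, -0.1, 1.1]
gripper_width: 51.4
```

```bash
cat > look.py <<'E'
import sys
from h2 import *
f=sys.argv[1]; l,t=int(sys.argv[2]),int(sys.argv[3])
s=arm.read_state(); p=np.array(s['position']); j=R.from_quat(s['ee_rot']).apply([0,1,0])
shot('scene',f); a=cv2.imread('pics/'+f); d=load(f)
o=cv2.resize(a[t:t+110,l:l+110],None,fx=5.4,fy=5.4,interpolation=2); o=np.clip(o.astype(float)*1.6+20,0,255).astype(np.uint8)
w=s['gripper_width']/2
for q in (p,p+j*w,p-j*w):
    u=((px(d,q)[0]-[l,t]+.5)*5.4); cv2.drawMarker(o,tuple(int(v) for v in u),(0,255,0),0,12,1)
cv2.imwrite('pics/z_'+f,o)
print(p.round(1),s['contact_force'].round(2),s['gripper_width'],s['clock'])
E
python3 look.py s2.png 320 210
```

```text
[ 463.3 -117.4   50.7] [ 0.47 -0.13  1.1 ] 51.41484423351988 4.6
```

View pics/z_s2.png

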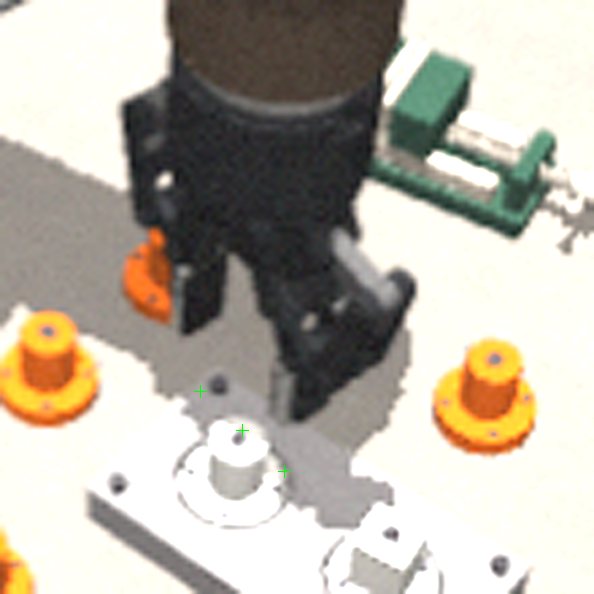

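Request:
{"api": "arm_command", "payload": {
  "rows": [
    {"dx": 0.005,"dy": 0,"dz": 0,"wx": 0,"wy": 0,"wz": 0,"gripper": -0.2},
    {"dx": 0.01,"dy": 0,"dz": 0,"wx": 0,"wy": 0,"wz": 0,"gripper": -0.2},
    {"dx": 0.015,"dy": 0,"dz": 0,"wx": 0,"wy": 0,"wz": 0,"gripper": -0.2},
    {"dx": 0.02,"dy": 0,"dz": 0,"wx": 0,"wy": 0,"wz": 0,"gripper": -0.2},
    {"dx": 0.025,"dy": 0,"dz": 0,"wx": 0,"wy": 0,"wz": 0,"gripper": -0.2},
    {"dx": 0.027,"dy": 0,"dz": 0,"wx": 0,"wy": 0,"wz": 0,"gripper": -0.2},
    {"dx": 0.027,"dy": 0,"dz": 0,"wx": 0,"wy": 0,"wz": 0,"gripper": -0.2},
    {"dx": 0.027,"dy": 0,"dz": 0,"wx": 0,"wy": 0,"wz": 0,"gripper": -0.2}
  ]
}}

```text
clock: 5.45
position: [463.7, -117.4, 24.0]
ee_rot: [0.703, -0.084, -0.701, -0.085]
contact_force: [-0.5, -0.4, -0.0]
gripper_width: 51.4
```

```bash
python3 look.py s3.png 320 210
```

```text
[ 463.7 -117.4   24. ] [-0.53 -0.41 -0.01] 51.41332549695844 5.45
```

View pics/z_s3.png

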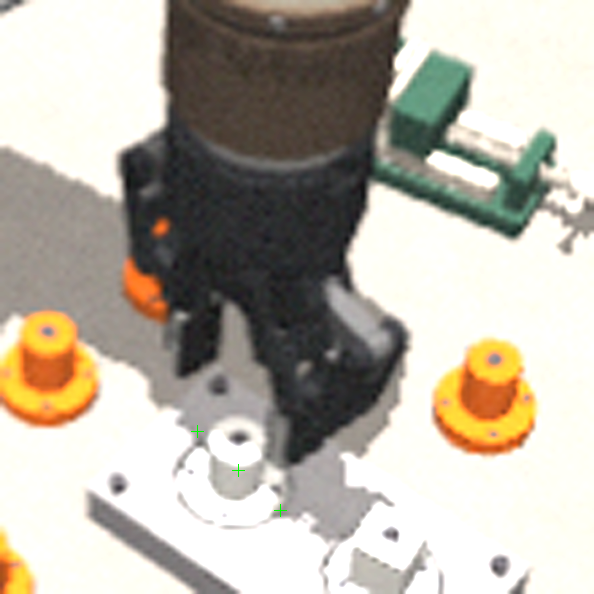

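Request:
{"api": "arm_command", "payload": {
  "rows": [
    {"dx": 0.001,"dy": 0,"dz": 0,"wx": 0,"wy": 0,"wz": 0,"gripper": -0.2},
    {"dx": 0.002,"dy": 0,"dz": 0,"wx": 0,"wy": 0,"wz": 0,"gripper": -0.2},
    {"dx": 0.003,"dy": 0,"dz": 0,"wx": 0,"wy": 0,"wz": 0,"gripper": -0.2},
    {"dx": 0.004,"dy": 0,"dz": 0,"wx": 0,"wy": 0,"wz": 0,"gripper": -0.2},
    {"dx": 0.005,"dy": 0,"dz": 0,"wx": 0,"wy": 0,"wz": 0,"gripper": -0.2},
    {"dx": 0.006,"dy": 0,"dz": 0,"wx": 0,"wy": 0,"wz": 0,"gripper": -0.2},
    {"dx": 0.007,"dy": 0,"dz": 0,"wx": 0,"wy": 0,"wz": 0,"gripper": -0.2},
    {"dx": 0.008,"dy": 0,"dz": 0,"wx": 0,"wy": 0,"wz": 0,"gripper": -0.2}
  ]
}}

```text
clock: 6.3
position: [463.8, -117.4, 16.0]
ee_rot: [0.703, -0.084, -0.701, -0.085]
contact_force: [-0.1, -0.1, 0.1]
gripper_width: 51.3
```

```bash
python3 look.py s4.png 320 210
```

```text
[ 463.8 -117.4   16. ] [-0.15 -0.1   0.11] 51.277097120591996 6.3
```

View pics/z_s4.png

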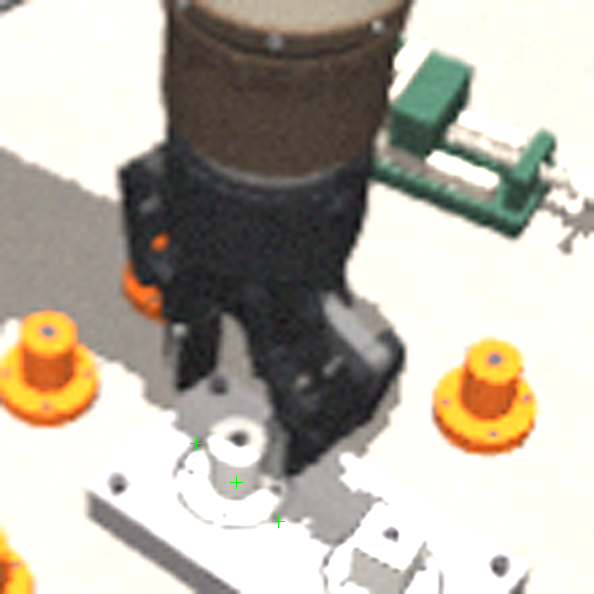

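Request:
{"api": "arm_command", "payload": {
  "rows": [
    {"dx": 0.001,"dy": 0,"dz": 0,"wx": 0,"wy": 0,"wz": 0,"gripper": -0.2},
    {"dx": 0.002,"dy": 0,"dz": 0,"wx": 0,"wy": 0,"wz": 0,"gripper": -0.2},
    {"dx": 0.003,"dy": 0,"dz": 0,"wx": 0,"wy": 0,"wz": 0,"gripper": -0.2},
    {"dx": 0.004,"dy": 0,"dz": 0,"wx": 0,"wy": 0,"wz": 0,"gripper": -0.2},
    {"dx": 0.005,"dy": 0,"dz": 0,"wx": 0,"wy": 0,"wz": 0,"gripper": -0.2},
    {"dx": 0.006,"dy": 0,"dz": 0,"wx": 0,"wy": 0,"wz": 0,"gripper": -0.2},
    {"dx": 0.007,"dy": 0,"dz": 0,"wx": 0,"wy": 0,"wz": 0,"gripper": -0.2},
    {"dx": 0.008,"dy": 0,"dz": 0,"wx": 0,"wy": 0,"wz": 0,"gripper": -0.2}
  ]
}}

```text
clock: 7.15
position: [463.7, -117.4, 7.7]
ee_rot: [0.703, -0.084, -0.701, -0.085]
contact_force: [0.5, -0.9, -0.9]
gripper_width: 51.0
```

```bash
python3 look.py s5.png 320 210
```

```text
[ 463.7 -117.4    7.7] [ 0.51 -0.86 -0.9 ] 51.028218200702284 7.15
```

View pics/z_s5.png

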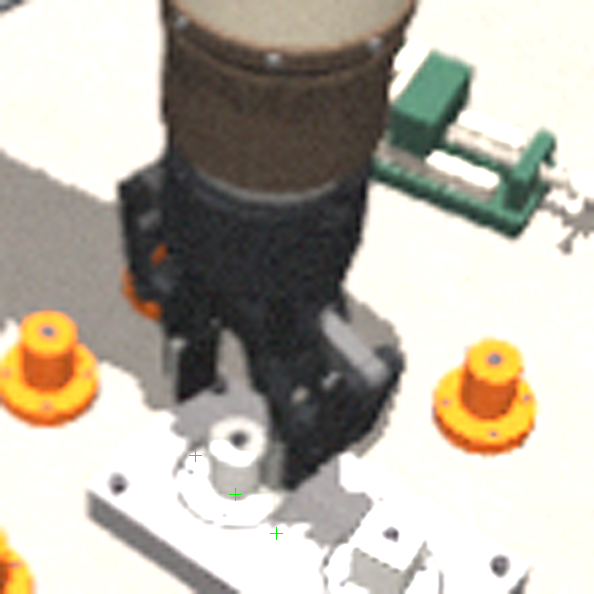

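Request:
{"api": "arm_command", "payload": {
  "rows": [
    {"dx": 0.001,"dy": 0,"dz": 0,"wx": 0,"wy": 0,"wz": 0,"gripper": -0.2},
    {"dx": 0.002,"dy": 0,"dz": 0,"wx": 0,"wy": 0,"wz": 0,"gripper": -0.2},
    {"dx": 0.003,"dy": 0,"dz": 0,"wx": 0,"wy": 0,"wz": 0,"gripper": -0.2},
    {"dx": 0.004,"dy": 0,"dz": 0,"wx": 0,"wy": 0,"wz": 0,"gripper": -0.2},
    {"dx": 0.005,"dy": 0,"dz": 0,"wx": 0,"wy": 0,"wz": 0,"gripper": -0.2},
    {"dx": 0.006,"dy": 0,"dz": 0,"wx": 0,"wy": 0,"wz": 0,"gripper": -0.2},
    {"dx": 0.007,"dy": 0,"dz": 0,"wx": 0,"wy": 0,"wz": 0,"gripper": -0.2},
    {"dx": 0.008,"dy": 0,"dz": 0,"wx": 0,"wy": 0,"wz": 0,"gripper": -0.2}
  ]
}}

```text
clock: 8.0
position: [463.6, -117.4, -0.5]
ee_rot: [0.703, -0.084, -0.701, -0.085]
contact_force: [0.5, 0.1, 0.3]
gripper_width: 51.1
```

```bash
python3 look.py s6.png 320 210
```

```text
[ 463.6 -117.4   -0.5] [0.48 0.07 0.31] 51.06701016734261 8.0
```

View pics/z_s6.png

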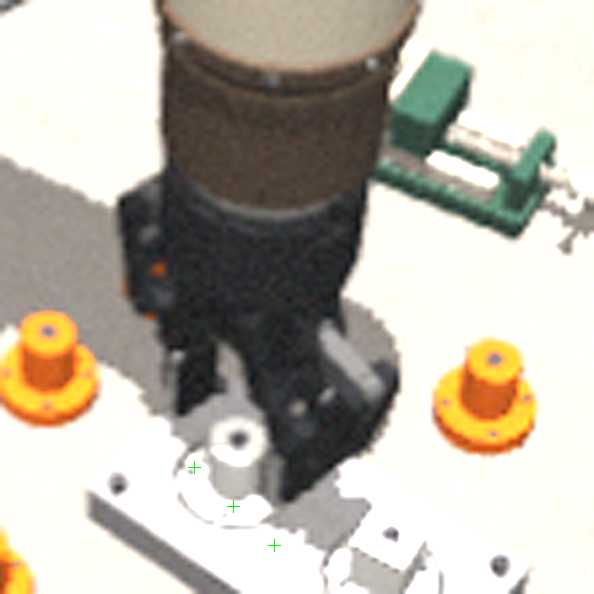

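The reported TCP reads below the table with no contact force. This confirms the real fingertips are about 35 mm above the report, so I'll go by the images.

Request:
{"api": "arm_command", "payload": {
  "rows": [
    {"dx": 0.001,"dy": 0,"dz": 0,"wx": 0,"wy": 0,"wz": 0,"gripper": -0.2},
    {"dx": 0.002,"dy": 0,"dz": 0,"wx": 0,"wy": 0,"wz": 0,"gripper": -0.2},
    {"dx": 0.003,"dy": 0,"dz": 0,"wx": 0,"wy": 0,"wz": 0,"gripper": -0.2},
    {"dx": 0.004,"dy": 0,"dz": 0,"wx": 0,"wy": 0,"wz": 0,"gripper": -0.2},
    {"dx": 0.005,"dy": 0,"dz": 0,"wx": 0,"wy": 0,"wz": 0,"gripper": -0.2},
    {"dx": 0.006,"dy": 0,"dz": 0,"wx": 0,"wy": 0,"wz": 0,"gripper": -0.2},
    {"dx": 0.007,"dy": 0,"dz": 0,"wx": 0,"wy": 0,"wz": 0,"gripper": -0.2},
    {"dx": 0.008,"dy": 0,"dz": 0,"wx": 0,"wy": 0,"wz": 0,"gripper": -0.2}
  ]
}}

```text
clock: 8.85
position: [463.4, -117.4, -8.7]
ee_rot: [0.702, -0.084, -0.702, -0.085]
contact_force: [0.7, -0.6, 0.0]
gripper_width: 51.5
```

```bash
python3 look.py s7.png 320 210
```

```text
[ 463.4 -117.4   -8.7] [ 0.69 -0.57  0.04] 51.46878310693067 8.85
```

View pics/z_s7.png

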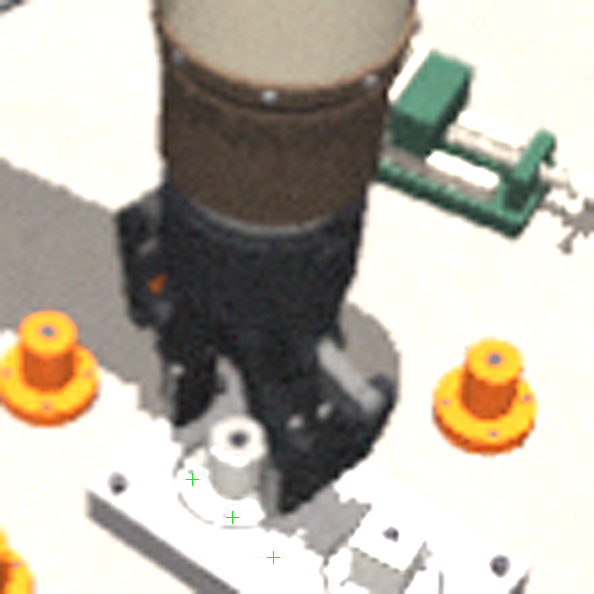

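Request:
{"api": "arm_command", "payload": {
  "rows": [
    {"dx": 0,"dy": 0.003,"dz": 0,"wx": 0,"wy": 0,"wz": 0,"gripper": -0.2},
    {"dx": 0,"dy": 0.003,"dz": 0,"wx": 0,"wy": 0,"wz": 0,"gripper": 0},
    {"dx": 0,"dy": 0.003,"dz": 0,"wx": 0,"wy": 0,"wz": 0,"gripper": 0.1},
    {"dx": 0,"dy": 0.003,"dz": 0,"wx": 0,"wy": 0,"wz": 0,"gripper": 0.2},
    {"dx": 0,"dy": 0.003,"dz": 0,"wx": 0,"wy": 0,"wz": 0,"gripper": 0.25},
    {"dx": 0,"dy": 0.003,"dz": 0,"wx": 0,"wy": 0,"wz": 0,"gripper": 0.3},
    {"dx": 0,"dy": 0.003,"dz": 0,"wx": 0,"wy": 0,"wz": 0,"gripper": 0.3},
    {"dx": 0,"dy": 0.003,"dz": 0,"wx": 0,"wy": 0,"wz": 0,"gripper": 0.3}
  ]
}}

```text
clock: 9.7
position: [462.6, -120.2, -8.8]
ee_rot: [0.702, -0.084, -0.702, -0.085]
contact_force: [1.0, -0.2, -0.5]
gripper_width: 30.0
```

```bash
python3 look.py s8.png 320 210
```

```text
[ 462.6 -120.2   -8.8] [ 1.03 -0.22 -0.54] 29.963166143102267 9.7
```

View pics/z_s8.png

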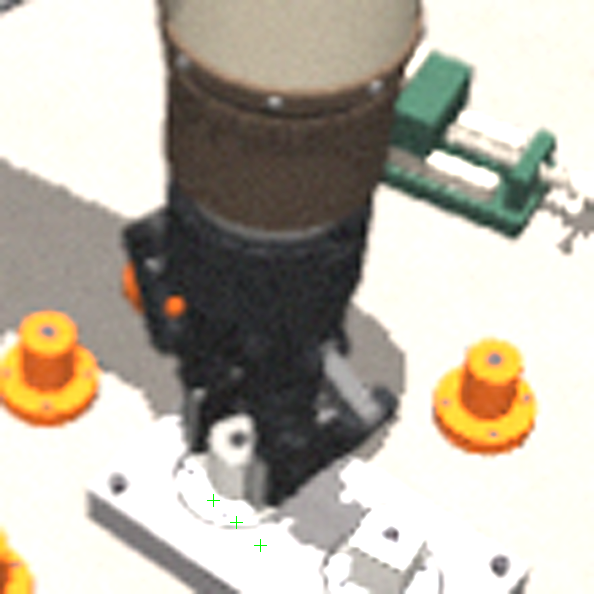

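Request:
{"api": "arm_command", "payload": {
  "rows": [
    {"dx": 0,"dy": 0,"dz": 0,"wx": 0,"wy": 0,"wz": 0,"gripper": 0.35},
    {"dx": 0,"dy": 0,"dz": 0,"wx": 0,"wy": 0,"wz": 0,"gripper": 0.4},
    {"dx": 0,"dy": 0,"dz": 0,"wx": 0,"wy": 0,"wz": 0,"gripper": 0.45},
    {"dx": 0,"dy": 0,"dz": 0,"wx": 0,"wy": 0,"wz": 0,"gripper": 0.5},
    {"dx": 0,"dy": 0,"dz": 0,"wx": 0,"wy": 0,"wz": 0,"gripper": 0.6},
    {"dx": 0,"dy": 0,"dz": 0,"wx": 0,"wy": 0,"wz": 0,"gripper": 0.8},
    {"dx": 0,"dy": 0,"dz": 0,"wx": 0,"wy": 0,"wz": 0,"gripper": 1},
    {"dx": 0,"dy": 0,"dz": 0,"wx": 0,"wy": 0,"wz": 0,"gripper": 1}
  ]
}}

```text
clock: 10.55
position: [462.9, -120.2, -8.5]
ee_rot: [0.703, -0.084, -0.701, -0.085]
contact_force: [-0.5, 2.2, 5.9]
gripper_width: 21.9
```

```bash
python3 look.py s9.png 320 210
```

```text
[ 462.9 -120.2   -8.5] [-0.55  2.21  5.85] 21.924988152783097 10.55
```

View pics/z_s9.png

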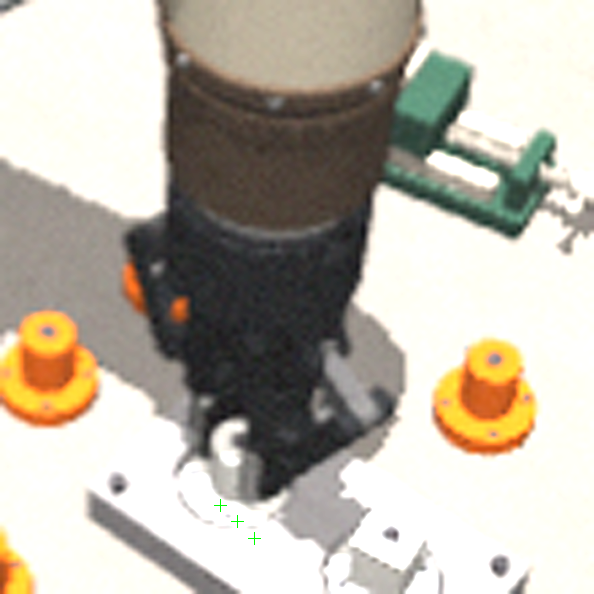

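```bash
python3 - <<'E'
from h2 import *
for d in(S,T):
    Rm=cv2.Rodrigues(d['rvec'])[0]; print('cam',(-Rm.T@d['tvec'].ravel()).round(0))
d=load('s7.png')
for z in(15,20,25,30,40): print(z,ray(d,[np.array((229,469))/5.4+[320,210]-.5],z).round(1))
shot('top','t9.png')
a=cv2.imread('pics/s9.png'); b=cv2.imread('pics/t9.png')
o=np.hstack([cv2.resize(a[100:300,300:450],None,fx=2.6,fy=2.6),cv2.resize(b[150:350,320:470],None,fx=2.6,fy=2.6)])
cv2.imwrite('pics/c9.png',o)
E
```

```text
cam [ -88. -431.  856.]
cam [ 264.   25. 1431.]
15 [[ 468.  -110.6   15. ]]
20 [[ 464.7 -112.5   20. ]]
25 [[ 461.4 -114.4   25. ]]
30 [[ 458.  -116.3   30. ]]
40 [[ 451.4 -120.1   40. ]]
```

View pics/c9.png

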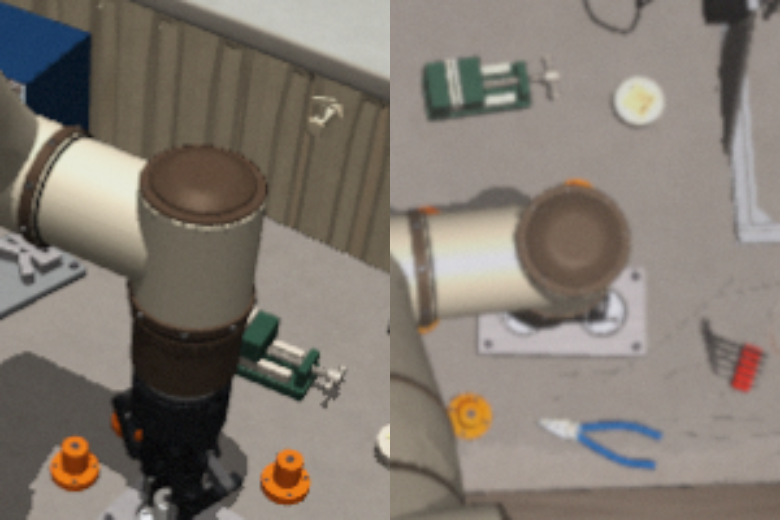

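```bash
python3 - <<'E'
from h2 import *
for z in range(330,441,10): print(z,ray(S,[(378,169.7)],z)[0,:2].round(1),ray(T,[(389.7,242)],z)[0,:2].round(1))
E
```

```text
330 [517.  -88.4] [ 470.9 -124.3]
340 [505.5 -94.9] [ 469. -123.]
350 [ 494.  -101.5] [ 467.1 -121.6]
360 [ 482.5 -108. ] [ 465.3 -120.3]
370 [ 471.  -114.5] [ 463.4 -118.9]
380 [ 459.5 -121. ] [ 461.5 -117.5]
390 [ 448.  -127.5] [ 459.6 -116.2]
400 [ 436.5 -134. ] [ 457.8 -114.8]
410 [ 425.  -140.5] [ 455.9 -113.5]
420 [ 413.6 -147. ] [ 454.  -112.1]
430 [ 402.1 -153.6] [ 452.1 -110.7]
440 [ 390.6 -160.1] [ 450.3 -109.4]
```

The wrist triangulates to (462, -118), so xy agrees with the report and only the height is off. I'll lift now.

Request:
{"api": "arm_command", "payload": {
  "rows": [
    {"dx": -0.004,"dy": 0,"dz": 0,"wx": 0,"wy": 0,"wz": 0,"gripper": 1},
    {"dx": -0.01,"dy": 0,"dz": 0,"wx": 0,"wy": 0,"wz": 0,"gripper": 1},
    {"dx": -0.018,"dy": 0,"dz": 0,"wx": 0,"wy": 0,"wz": 0,"gripper": 1},
    {"dx": -0.028,"dy": 0,"dz": 0,"wx": 0,"wy": 0,"wz": 0,"gripper": 1},
    {"dx": -0.04,"dy": 0,"dz": 0,"wx": 0,"wy": 0,"wz": 0,"gripper": 1},
    {"dx": -0.052,"dy": 0,"dz": 0,"wx": 0,"wy": 0,"wz": 0,"gripper": 1},
    {"dx": -0.06,"dy": 0,"dz": 0,"wx": 0,"wy": 0,"wz": 0,"gripper": 1},
    {"dx": -0.065,"dy": 0,"dz": 0,"wx": 0,"wy": 0,"wz": 0,"gripper": 1}
  ]
}}

```text
clock: 11.45
position: [463.0, -120.3, 57.6]
ee_rot: [0.703, -0.084, -0.701, -0.085]
contact_force: [0.4, -0.4, -0.2]
gripper_width: 21.9
```

```bash
python3 look.py s10.png 320 210
```

```text
[ 463.  -120.3   57.6] [ 0.36 -0.45 -0.2 ] 21.860884593037554 11.45
```

View pics/z_s10.png

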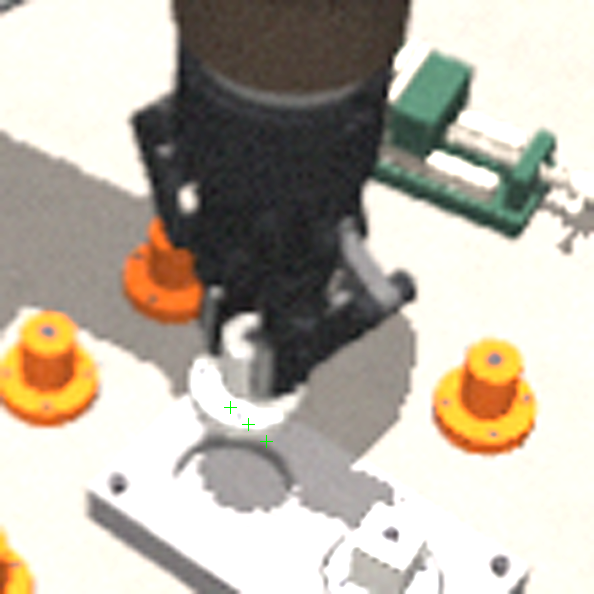

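```bash
python3 go.py 610 201 90 1.3288
```

```text
opt [-1.7989e+02 -1.5000e-01 -3.3000e-01] q6 1.25
opt [ 0.11 -0.21  0.1 ] q6 1.25
pos [ 463.4 -120.3   57.9] tool y [-0.238 -0.971 -0.002] tx [ 0.004  0.001 -1.   ] F [-0.6 -0.4 -0.9] w 21.8 t 11.5 j [ 0.09  0.29 -0.53 -0.   -0.75  1.25]
d [-0.0312 -0.347  -0.0662] w [ 0.11 -0.21  0.1 ]
```

Request:
{"api": "arm_command", "payload": {
  "rows": [
    {"dx": -0.015,"dy": -0.015,"dz": -0.003,"wx": 0,"wy": 0,"wz": 0,"gripper": 1},
    {"dx": -0.03,"dy": -0.045,"dz": -0.009,"wx": 0,"wy": 0,"wz": 0,"gripper": 1},
    {"dx": -0.031,"dy": -0.085,"dz": -0.016,"wx": 0,"wy": 0,"wz": 0,"gripper": 1},
    {"dx": -0.031,"dy": -0.125,"dz": -0.024,"wx": 0,"wy": 0,"wz": 0,"gripper": 1},
    {"dx": -0.031,"dy": -0.165,"dz": -0.031,"wx": 0,"wy": 0,"wz": 0,"gripper": 1},
    {"dx": -0.031,"dy": -0.205,"dz": -0.039,"wx": 0,"wy": 0,"wz": 0,"gripper": 1},
    {"dx": -0.031,"dy": -0.245,"dz": -0.047,"wx": 0,"wy": 0,"wz": 0,"gripper": 1},
    {"dx": -0.031,"dy": -0.275,"dz": -0.052,"wx": 0,"wy": 0,"wz": 0,"gripper": 1}
  ]
}}

```text
clock: 12.3
position: [579.7, 136.5, 89.0]
ee_rot: [0.703, -0.084, -0.701, -0.085]
contact_force: [0.6, -0.0, -0.7]
gripper_width: 21.7
```

```bash
python3 go.py 610 201 60 1.3288
```

```text
opt [-1.7982e+02 -1.1000e-01 -2.9000e-01] q6 0.83
opt [ 0.18 -0.18  0.07] q6 0.83
pos [579.7 136.5  89. ] tool y [-0.237 -0.972 -0.001] tx [ 0.003  0.    -1.   ] F [ 0.6 -0.  -0.7] w 21.7 t 12.3 j [ 0.5   0.43 -0.21  0.   -0.93  0.83]
d [ 0.0291 -0.0698 -0.0141] w [ 0.18 -0.18  0.07]
```

Request:
{"api": "arm_command", "payload": {
  "rows": [
    {"dx": 0,"dy": -0.02,"dz": -0.004,"wx": 0,"wy": 0,"wz": 0,"gripper": 1},
    {"dx": 0,"dy": -0.04,"dz": -0.008,"wx": 0,"wy": 0,"wz": 0,"gripper": 1},
    {"dx": 0,"dy": -0.06,"dz": -0.012,"wx": 0,"wy": -0.2,"wz": 0,"gripper": 1},
    {"dx": 0.005,"dy": -0.07,"dz": -0.014,"wx": 0,"wy": -0.2,"wz": 0,"gripper": 1},
    {"dx": 0.015,"dy": -0.07,"dz": -0.014,"wx": 0.2,"wy": -0.2,"wz": 0.1,"gripper": 1},
    {"dx": 0.022,"dy": -0.07,"dz": -0.014,"wx": 0.2,"wy": -0.2,"wz": 0.1,"gripper": 1},
    {"dx": 0.029,"dy": -0.07,"dz": -0.014,"wx": 0.2,"wy": -0.2,"wz": 0.1,"gripper": 1},
    {"dx": 0.029,"dy": -0.07,"dz": -0.014,"wx": 0.2,"wy": -0.2,"wz": 0.1,"gripper": 1}
  ]
}}

```text
clock: 13.1
position: [608.7, 199.9, 58.5]
ee_rot: [-0.701, 0.087, 0.703, 0.085]
contact_force: [-0.1, -0.2, -0.6]
gripper_width: 21.8
```

```bash
cat > look2.py <<'E'
import sys
from h2 import *
f=sys.argv[1]
s=arm.read_state(); p=np.array(s['position'])
out=[]
for n,l,t,k in(('scene',225,120,3.3),('top',190,150,3.3)):
    shot(n,n[0]+f); a=cv2.imread('pics/'+n[0]+f)
    o=cv2.resize(a[t:t+150,l:l+120],None,fx=k,fy=k,interpolation=2); out.append(np.clip(o.astype(float)*1.4+15,0,255).astype(np.uint8))
cv2.imwrite('pics/z_'+f,np.hstack(out))
print(p.round(1),s['contact_force'].round(2),s['gripper_width'],s['clock'], 'fix',toF(p[None]))
E
python3 look2.py 11.png
```

```text
[608.7 199.9  58.5] [-0.1  -0.21 -0.64] 21.82458545925328 13.1 fix [[30.3 -1.7]]
```

View pics/z_11.png

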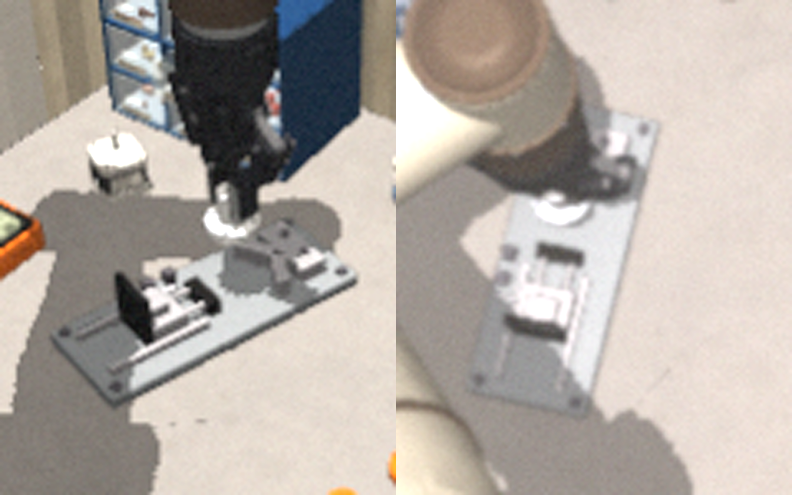

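```bash
python3 - <<'E'
from h2 import *
a=cv2.imread('pics/s11.png');b=cv2.imread('pics/t11.png')
o=np.hstack([cv2.resize(a[160:205,270:320],None,fx=8,fy=8,interpolation=2),cv2.resize(b[190:235,215:265],None,fx=8,fy=8,interpolation=2)])
cv2.imwrite('pics/c11.png',o)
for z in range(60,111,10):
  A=ray(S,[(295.3,187.3)],z);B=ray(T,[(240.3,212.7)],z); print(z,A[0,:2].round(1),B[0,:2].round(1),toF(A),toF(B))
E
```

```text
60 [625.8 218.2] [604.9 204.4] [[42.5 20.1]] [[25.5  1.8]]
70 [616.9 210. ] [602.4 203.1] [[35.8 10.1]] [[23.4 -0.1]]
80 [607.9 201.8] [599.9 201.8] [[29.  0.]] [[21.3 -2. ]]
90 [598.9 193.7] [597.5 200.5] [[ 22.3 -10.1]] [[19.2 -3.8]]
100 [590.  185.5] [595.  199.2] [[ 15.5 -20.1]] [[17.1 -5.7]]
110 [581.  177.4] [592.5 197.9] [[  8.8 -30.2]] [[15.  -7.5]]
```

View pics/c11.png

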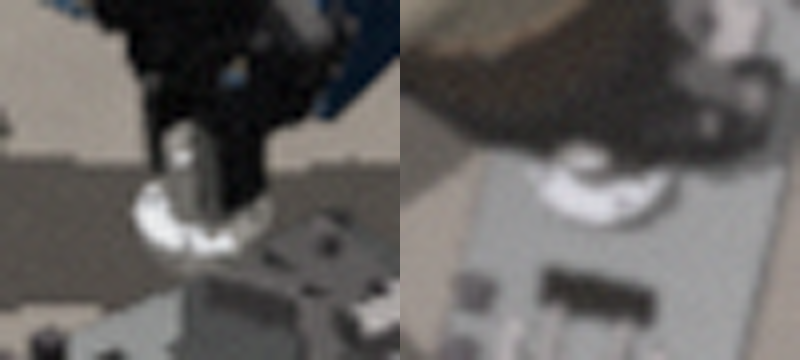

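```bash
python3 -c "
from h2 import *
print(toW(32,.8))"; python3 go.py 611 201.9 6 1.3288
```

```text
[611.  201.9]
opt [ 1.7995e+02 -8.0000e-02 -4.0000e-02] q6 0.76
opt [-0.05  0.03 -0.05] q6 0.76
pos [609.8 200.6  60. ] tool y [-0.241 -0.971  0.001] tx [-0.001 -0.001 -1.   ] F [ 0.7  0.1 -0.7] w 22.1 t 13.2 j [ 0.57  0.53 -0.12  0.   -0.93  0.76]
d [ 0.054  -0.0016 -0.0008] w [-0.05  0.03 -0.05]
```

Request:
{"api": "arm_command", "payload": {
  "rows": [
    {"dx": 0.008,"dy": -0.002,"dz": -0.001,"wx": 0,"wy": 0,"wz": 0,"gripper": 1},
    {"dx": 0.016,"dy": -0.002,"dz": -0.001,"wx": 0,"wy": 0,"wz": 0,"gripper": 1},
    {"dx": 0.024,"dy": -0.002,"dz": -0.001,"wx": 0,"wy": 0,"wz": 0,"gripper": 1},
    {"dx": 0.032,"dy": -0.002,"dz": -0.001,"wx": 0,"wy": 0,"wz": 0,"gripper": 1},
    {"dx": 0.04,"dy": -0.002,"dz": -0.001,"wx": 0,"wy": 0,"wz": 0,"gripper": 1},
    {"dx": 0.048,"dy": -0.002,"dz": -0.001,"wx": 0,"wy": 0,"wz": 0,"gripper": 1},
    {"dx": 0.053,"dy": -0.002,"dz": -0.001,"wx": 0,"wy": 0,"wz": 0,"gripper": 1},
    {"dx": 0.053,"dy": -0.002,"dz": -0.001,"wx": 0,"wy": 0,"wz": 0,"gripper": 1}
  ]
}}

```text
clock: 14.0
position: [610.7, 201.9, 5.9]
ee_rot: [-0.701, 0.086, 0.703, 0.085]
contact_force: [-0.3, 0.2, -1.3]
gripper_width: 21.6
```

```bash
python3 look2.py 12.png; python3 - <<'E'
import cv2, numpy as np
a=cv2.imread('pics/s12.png');b=cv2.imread('pics/t12.png')
o=np.hstack([cv2.resize(a[165:235,245:335],None,fx=6,fy=6,interpolation=2),cv2.resize(b[175:245,205:249],None,fx=6,fy=6,interpolation=2)])
cv2.imwrite('pics/c12.png',np.clip(o.astype(float)*1.4+10,0,255).astype(np.uint8))
E
```

```text
[610.7 201.9   5.9] [-0.33  0.19 -1.27] 21.597689870069413 14.0 fix [[31.7  0.7]]
```

View pics/c12.png

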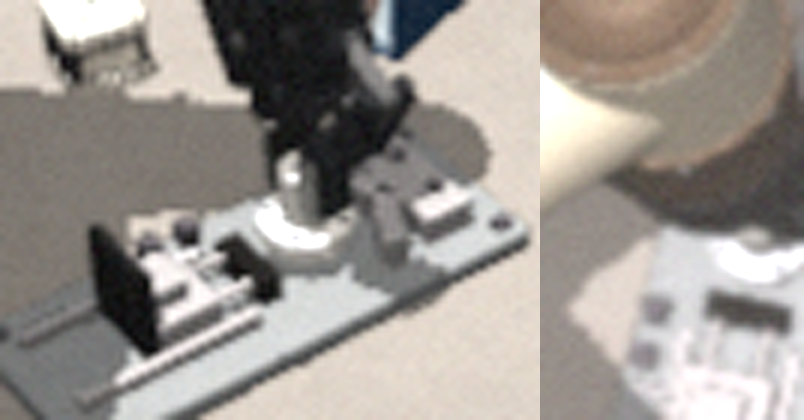

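Request:
{"api": "arm_command", "payload": {
  "rows": [
    {"dx": 0.002,"dy": 0,"dz": 0,"wx": 0,"wy": 0,"wz": 0,"gripper": 1},
    {"dx": 0.004,"dy": 0,"dz": 0,"wx": 0,"wy": 0,"wz": 0,"gripper": 1},
    {"dx": 0.006,"dy": 0,"dz": 0,"wx": 0,"wy": 0,"wz": 0,"gripper": 1},
    {"dx": 0.008,"dy": 0,"dz": 0,"wx": 0,"wy": 0,"wz": 0,"gripper": 1},
    {"dx": 0.009,"dy": 0,"dz": 0,"wx": 0,"wy": 0,"wz": 0,"gripper": 1},
    {"dx": 0.01,"dy": 0,"dz": 0,"wx": 0,"wy": 0,"wz": 0,"gripper": 1},
    {"dx": 0.011,"dy": 0,"dz": 0,"wx": 0,"wy": 0,"wz": 0,"gripper": 1},
    {"dx": 0.0115,"dy": 0,"dz": 0,"wx": 0,"wy": 0,"wz": 0,"gripper": 1}
  ]
}}

```text
clock: 14.9
position: [611.4, 202.3, -4.5]
ee_rot: [-0.702, 0.086, 0.702, 0.085]
contact_force: [0.3, -0.3, -0.7]
gripper_width: 21.9
```

Request:
{"api": "arm_command", "payload": {
  "rows": [
    {"dx": 0,"dy": 0,"dz": 0,"wx": 0,"wy": 0,"wz": 0,"gripper": 1},
    {"dx": 0.0005,"dy": 0,"dz": 0,"wx": 0,"wy": 0,"wz": 0,"gripper": 1},
    {"dx": 0.0005,"dy": 0,"dz": 0,"wx": 0,"wy": 0,"wz": 0,"gripper": 1},
    {"dx": 0.001,"dy": 0,"dz": 0,"wx": 0,"wy": 0,"wz": 0,"gripper": 1},
    {"dx": 0.001,"dy": 0,"dz": 0,"wx": 0,"wy": 0,"wz": 0,"gripper": 1},
    {"dx": 0.0015,"dy": 0,"dz": 0,"wx": 0,"wy": 0,"wz": 0,"gripper": 1},
    {"dx": 0.0015,"dy": 0,"dz": 0,"wx": 0,"wy": 0,"wz": 0,"gripper": 1},
    {"dx": 0.0015,"dy": 0,"dz": 0,"wx": 0,"wy": 0,"wz": 0,"gripper": 1}
  ]
}}

```text
clock: 15.7
position: [611.4, 202.3, -6.0]
ee_rot: [-0.702, 0.086, 0.702, 0.085]
contact_force: [0.3, 0.7, -0.9]
gripper_width: 21.8
```

No contact yet; continuing.

Request:
{"api": "arm_command", "payload": {
  "rows": [
    {"dx": 0,"dy": 0,"dz": 0,"wx": 0,"wy": 0,"wz": 0,"gripper": 1},
    {"dx": 0.0005,"dy": 0,"dz": 0,"wx": 0,"wy": 0,"wz": 0,"gripper": 1},
    {"dx": 0.0005,"dy": 0,"dz": 0,"wx": 0,"wy": 0,"wz": 0,"gripper": 1},
    {"dx": 0.001,"dy": 0,"dz": 0,"wx": 0,"wy": 0,"wz": 0,"gripper": 1},
    {"dx": 0.001,"dy": 0,"dz": 0,"wx": 0,"wy": 0,"wz": 0,"gripper": 1},
    {"dx": 0.0015,"dy": 0,"dz": 0,"wx": 0,"wy": 0,"wz": 0,"gripper": 1},
    {"dx": 0.002,"dy": 0,"dz": 0,"wx": 0,"wy": 0,"wz": 0,"gripper": 1},
    {"dx": 0.002,"dy": 0,"dz": 0,"wx": 0,"wy": 0,"wz": 0,"gripper": 1}
  ]
}}

```text
clock: 16.5
position: [611.5, 202.3, -6.5]
ee_rot: [0.702, -0.086, -0.702, -0.085]
contact_force: [-3.0, -1.3, 7.4]
gripper_width: 21.7
```

```bash
python3 look2.py 13.png; python3 - <<'E'
import cv2, numpy as np
a=cv2.imread('pics/s13.png');b=cv2.imread('pics/t13.png')
o=np.hstack([cv2.resize(a[165:235,245:335],None,fx=6,fy=6,interpolation=2),cv2.resize(b[175:245,205:249],None,fx=6,fy=6,interpolation=2)])
cv2.imwrite('pics/c13.png',np.clip(o.astype(float)*1.4+10,0,255).astype(np.uint8))
E
```

```text
[611.5 202.3  -6.5] [-3.   -1.28  7.36] 21.739461826798983 16.5 fix [[32.5  1.3]]
```

View pics/c13.png

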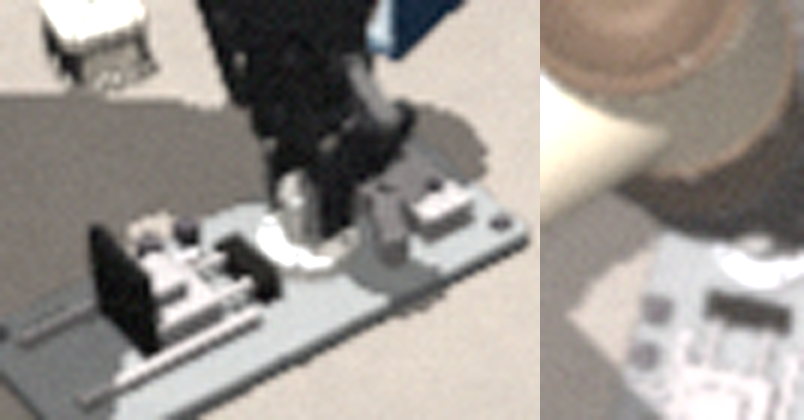

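Contact came exactly at the predicted height (-6.5). I'll release the cap, then rise.

Request:
{"api": "arm_command", "payload": {
  "rows": [
    {"dx": 0,"dy": 0,"dz": 0,"wx": 0,"wy": 0,"wz": 0,"gripper": 0.3},
    {"dx": 0,"dy": 0,"dz": 0,"wx": 0,"wy": 0,"wz": 0,"gripper": 0.2},
    {"dx": 0,"dy": 0,"dz": 0,"wx": 0,"wy": 0,"wz": 0,"gripper": 0},
    {"dx": 0,"dy": 0,"dz": 0,"wx": 0,"wy": 0,"wz": 0,"gripper": -0.2},
    {"dx": -0.001,"dy": 0,"dz": 0,"wx": 0,"wy": 0,"wz": 0,"gripper": -0.2},
    {"dx": -0.003,"dy": 0,"dz": 0,"wx": 0,"wy": 0,"wz": 0,"gripper": -0.2},
    {"dx": -0.008,"dy": 0,"dz": 0,"wx": 0,"wy": 0,"wz": 0,"gripper": -0.2},
    {"dx": -0.015,"dy": 0,"dz": 0,"wx": 0,"wy": 0,"wz": 0,"gripper": -0.2}
  ]
}}

```text
clock: 17.4
position: [611.4, 202.2, 8.8]
ee_rot: [-0.702, 0.086, 0.702, 0.085]
contact_force: [-0.1, -0.3, 0.6]
gripper_width: 50.9
```

```bash
python3 look2.py 14.png; python3 - <<'E'
import cv2, numpy as np
a=cv2.imread('pics/s14.png');b=cv2.imread('pics/t14.png')
o=np.hstack([cv2.resize(a[165:235,245:335],None,fx=6,fy=6,interpolation=2),cv2.resize(b[175:245,205:249],None,fx=6,fy=6,interpolation=2)])
cv2.imwrite('pics/c14.png',np.clip(o.astype(float)*1.4+10,0,255).astype(np.uint8))
E
```

```text
[611.4 202.2   8.8] [-0.14 -0.34  0.62] 50.943928974666385 17.4 fix [[32.4  1.2]]
```

View pics/c14.png

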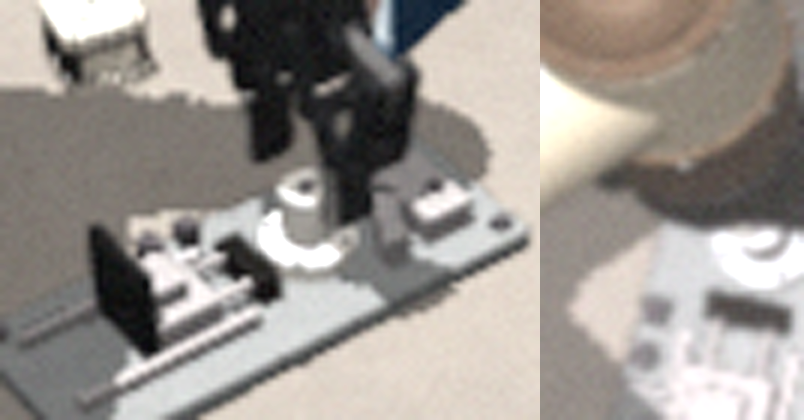

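Request:
{"api": "arm_command", "payload": {
  "rows": [
    {"dx": -0.025,"dy": 0,"dz": 0,"wx": 0,"wy": 0,"wz": 0,"gripper": -0.2},
    {"dx": -0.055,"dy": 0,"dz": 0,"wx": 0,"wy": 0,"wz": 0,"gripper": 0.2},
    {"dx": -0.08,"dy": 0,"dz": 0.005,"wx": 0,"wy": 0,"wz": 0,"gripper": 1},
    {"dx": -0.09,"dy": 0,"dz": 0.03,"wx": 0,"wy": 0,"wz": 0,"gripper": 1},
    {"dx": -0.09,"dy": 0,"dz": 0.065,"wx": 0,"wy": 0,"wz": 0,"gripper": 1},
    {"dx": -0.09,"dy": 0,"dz": 0.1,"wx": 0,"wy": 0,"wz": 0,"gripper": 1},
    {"dx": -0.09,"dy": 0,"dz": 0.13,"wx": 0,"wy": 0,"wz": 0,"gripper": 1},
    {"dx": -0.09,"dy": 0,"dz": 0.144,"wx": 0,"wy": 0,"wz": 0,"gripper": 1}
  ]
}}

```text
clock: 18.3
position: [470.4, 237.4, 100.3]
ee_rot: [0.703, -0.085, -0.701, -0.085]
contact_force: [0.5, -0.6, 0.5]
gripper_width: 0.2
```

```bash
python3 look2.py 15.png;python3 -c "
from h2 import *
print(toW(-112,.8))"; python3 go.py 471.2 236.4 30 1.3288
```

```text
[470.4 237.4 100.3] [ 0.55 -0.61  0.49] 0.20870112216641304 18.3 fix [[-113.     1.6]]
[471.2 236.4]
opt [-1.7988e+02 -1.5000e-01 -2.6000e-01] q6 0.55
opt [ 0.12 -0.17  0.1 ] q6 0.55
pos [471.4 237.7 100.4] tool y [-0.238 -0.971 -0.002] tx [ 0.003  0.001 -1.   ] F [ 0.6  0.  -0.1] w 0.4 t 18.4 j [ 0.78  0.31 -0.36  0.   -0.89  0.55]
d [0.0704 0.0015 0.0001] w [ 0.12 -0.17  0.1 ]
```

View pics/z_15.png

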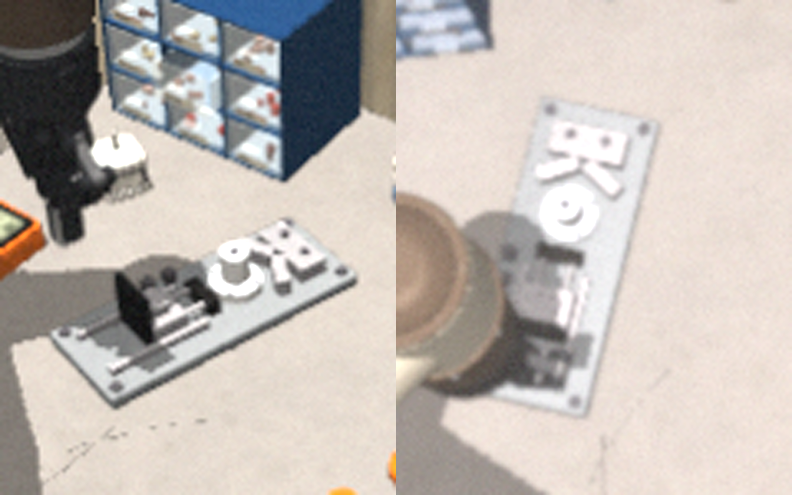

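The cap stands upright on the fixture at about (570,213) in the top crop, between pad and vee, with the slide still out. I'll descend behind the push plate.

Request:
{"api": "arm_command", "payload": {
  "rows": [
    {"dx": 0.012,"dy": 0.001,"dz": 0,"wx": 0,"wy": 0,"wz": 0,"gripper": 1},
    {"dx": 0.026,"dy": 0.001,"dz": 0,"wx": 0,"wy": 0,"wz": 0,"gripper": 1},
    {"dx": 0.042,"dy": 0.001,"dz": 0,"wx": 0,"wy": 0,"wz": 0,"gripper": 1},
    {"dx": 0.058,"dy": 0.001,"dz": 0,"wx": 0,"wy": 0,"wz": 0,"gripper": 1},
    {"dx": 0.074,"dy": 0.001,"dz": 0,"wx": 0,"wy": 0,"wz": 0,"gripper": 1},
    {"dx": 0.084,"dy": 0.001,"dz": 0,"wx": 0,"wy": 0,"wz": 0,"gripper": 1},
    {"dx": 0.09,"dy": 0.001,"dz": 0,"wx": 0,"wy": 0,"wz": 0,"gripper": 1},
    {"dx": 0.09,"dy": 0.001,"dz": 0,"wx": 0,"wy": 0,"wz": 0,"gripper": 1}
  ]
}}

```text
clock: 19.2
position: [471.4, 236.3, 9.3]
ee_rot: [0.703, -0.085, -0.701, -0.085]
contact_force: [-0.7, -0.9, 0.1]
gripper_width: -0.0
```

```bash
python3 look2.py 16.png;python3 -c "
from h2 import *
print(toF(ray(T,[(242.7,214.5)],22)), toF(ray(S,[(225+236/3.3,120+277/3.3)],22)))"
```

```text
[471.4 236.3   9.3] [-0.72 -0.91  0.1 ] -0.04518119815120488 19.2 fix [[-111.7    0.7]]
[[30.2  1.7]] [[30.  -0.4]]
```

View pics/z_16.png

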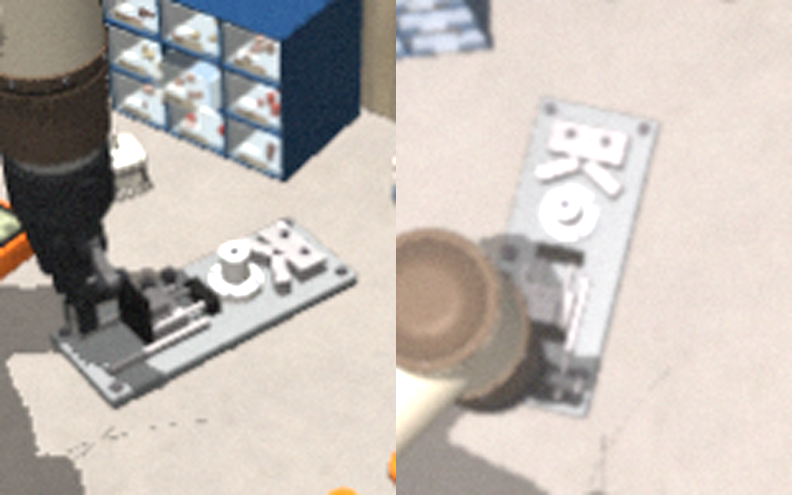

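```bash
python3 - <<'E'
from h2 import *
for z in(10,25,40,50): print(z,((px(S,[471.4,236.3,z])[0]-[225,120])*3.3).round())
a=cv2.imread('pics/s16.png')
cv2.imwrite('pics/c16.png',np.clip(cv2.resize(a[170:250,230:320],None,fx=7,fy=7,interpolation=2).astype(float)*1.8+20,0,255).astype(np.uint8))
E
```

```text
10 [ 88. 362.]
25 [ 86. 348.]
40 [ 84. 334.]
50 [ 83. 325.]
```

View pics/c16.png

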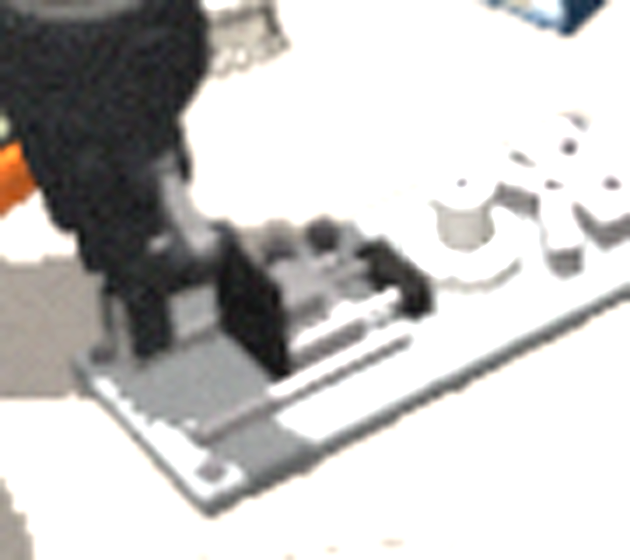

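Request:
{"api": "arm_command", "payload": {
  "rows": [
    {"dx": 0,"dy": 0,"dz": -0.004,"wx": 0,"wy": 0,"wz": 0,"gripper": 1},
    {"dx": 0,"dy": 0,"dz": -0.008,"wx": 0,"wy": 0,"wz": 0,"gripper": 1},
    {"dx": 0,"dy": 0,"dz": -0.012,"wx": 0,"wy": 0,"wz": 0,"gripper": 1},
    {"dx": 0,"dy": 0,"dz": -0.015,"wx": 0,"wy": 0,"wz": 0,"gripper": 1},
    {"dx": 0,"dy": 0,"dz": -0.018,"wx": 0,"wy": 0,"wz": 0,"gripper": 1},
    {"dx": 0,"dy": 0,"dz": -0.021,"wx": 0,"wy": 0,"wz": 0,"gripper": 1},
    {"dx": 0,"dy": 0,"dz": -0.024,"wx": 0,"wy": 0,"wz": 0,"gripper": 1},
    {"dx": 0,"dy": 0,"dz": -0.026,"wx": 0,"wy": 0,"wz": 0,"gripper": 1}
  ]
}}

```text
clock: 20.1
position: [497.5, 230.8, 10.7]
ee_rot: [0.703, -0.084, -0.701, -0.085]
contact_force: [0.3, -0.2, 0.3]
gripper_width: 0.3
```

Request:
{"api": "arm_command", "payload": {
  "rows": [
    {"dx": 0,"dy": 0,"dz": -0.001,"wx": 0,"wy": 0,"wz": 0,"gripper": 1},
    {"dx": 0,"dy": 0,"dz": -0.002,"wx": 0,"wy": 0,"wz": 0,"gripper": 1},
    {"dx": 0,"dy": 0,"dz": -0.003,"wx": 0,"wy": 0,"wz": 0,"gripper": 1},
    {"dx": 0,"dy": 0,"dz": -0.004,"wx": 0,"wy": 0,"wz": 0,"gripper": 1},
    {"dx": 0,"dy": 0,"dz": -0.005,"wx": 0,"wy": 0,"wz": 0,"gripper": 1},
    {"dx": 0,"dy": 0,"dz": -0.006,"wx": 0,"wy": 0,"wz": 0,"gripper": 1},
    {"dx": 0,"dy": 0,"dz": -0.006,"wx": 0,"wy": 0,"wz": 0,"gripper": 1},
    {"dx": 0,"dy": 0,"dz": -0.006,"wx": 0,"wy": 0,"wz": 0,"gripper": 1}
  ]
}}

```text
clock: 20.9
position: [503.0, 229.4, 10.7]
ee_rot: [0.703, -0.084, -0.701, -0.085]
contact_force: [-2.6, 0.9, 1.3]
gripper_width: 0.2
```

```bash
cat > look3.py <<'E'
import sys
from h2 import *
f=sys.argv[1]
s=arm.read_state(); p=np.array(s['position'])
shot('scene','s'+f); shot('top','t'+f); a=cv2.imread('pics/s'+f); b=cv2.imread('pics/t'+f)
g=lambda o:np.clip(o.astype(float)*1.5+10,0,255).astype(np.uint8)
cv2.imwrite('pics/c'+f,g(np.hstack([cv2.resize(a[170:250,245:325],None,fx=6,fy=6,interpolation=2),cv2.resize(b[190:270,215:265],None,fx=6,fy=6,interpolation=2)])))
c,sn=np.cos(F[2]),np.sin(F[2]); cf=s['contact_force']
print(p.round(1),'fix',toF(p[None]),'Fx_fix',round(c*cf[0]+sn*cf[1],2),cf.round(1),s['clock'])
E
python3 look3.py 17.png
```

```text
[503.  229.4  10.7] fix [[-79.4   1.6]] Fx_fix -2.77 [-2.6  0.9  1.3] 20.9
```

View pics/c17.png

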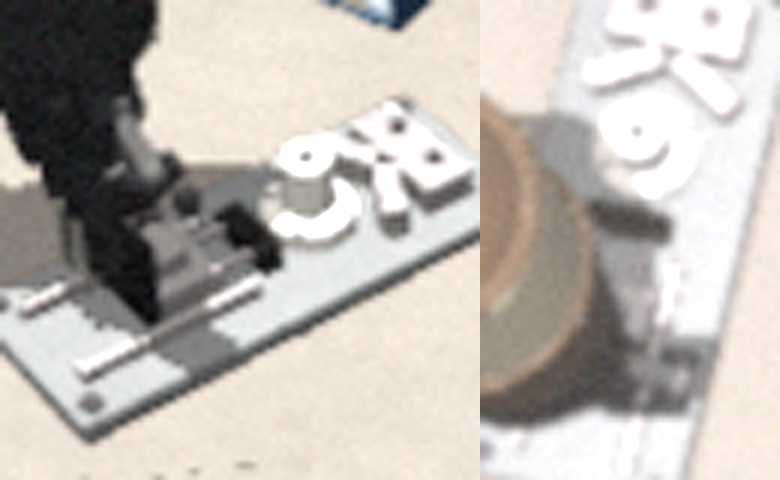

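Request:
{"api": "arm_command", "payload": {
  "rows": [
    {"dx": 0,"dy": 0,"dz": -0.002,"wx": 0,"wy": 0,"wz": 0,"gripper": 1},
    {"dx": 0,"dy": 0,"dz": -0.004,"wx": 0,"wy": 0,"wz": 0,"gripper": 1},
    {"dx": 0,"dy": 0,"dz": -0.006,"wx": 0,"wy": 0,"wz": 0,"gripper": 1},
    {"dx": 0,"dy": 0,"dz": -0.008,"wx": 0,"wy": 0,"wz": 0,"gripper": 1},
    {"dx": 0,"dy": 0,"dz": -0.01,"wx": 0,"wy": 0,"wz": 0,"gripper": 1},
    {"dx": 0,"dy": 0,"dz": -0.012,"wx": 0,"wy": 0,"wz": 0,"gripper": 1},
    {"dx": 0,"dy": 0,"dz": -0.014,"wx": 0,"wy": 0,"wz": 0,"gripper": 1},
    {"dx": 0,"dy": 0,"dz": -0.014,"wx": 0,"wy": 0,"wz": 0,"gripper": 1}
  ]
}}

```text
clock: 21.8
position: [516.7, 225.8, 10.7]
ee_rot: [0.703, -0.084, -0.701, -0.085]
contact_force: [-3.8, 1.4, 2.8]
gripper_width: 0.2
```

```bash
python3 look3.py 18.png
```

```text
[516.7 225.8  10.7] fix [[-65.3   1.4]] Fx_fix -4.04 [-3.8  1.4  2.8] 21.8
```

View pics/c18.png

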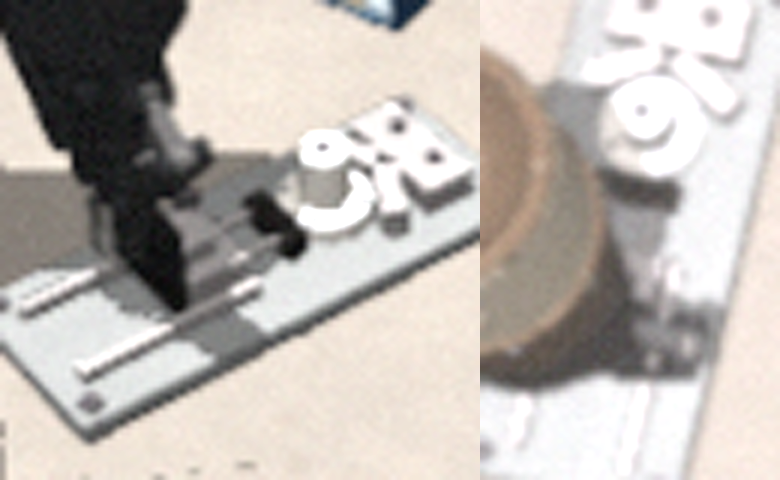

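```bash
cat > rect.py <<'E'
import sys
from h2 import *
rows=[]
for f in sys.argv[1:]:
    im=cv2.imread('pics/'+f); d=load(f)
    xs=np.arange(-40,80,.2); ys=np.arange(10,-24,-.2); X,Y=np.meshgrid(xs,ys); c,s=np.cos(F[2]),np.sin(F[2])
    W=np.c_[(F[0]+c*X-s*Y).ravel(),(F[1]+s*X+c*Y).ravel(),np.full(X.size,27.)]
    m=px(d,W).reshape(X.shape+(2,)).astype(np.float32); o=cv2.remap(im,m[...,0],m[...,1],2)
    g=o.mean(2)[60:110].mean(0); # y -2..-12
    i=np.arange(125,375); gi=np.convolve(g,np.ones(5)/5,'same'); k=i[np.argmax(np.gradient(gi)[i])]
    print(f,'pad edge x',xs[k].round(1)); 
    for q in range(-40,80,20): cv2.line(o,(int((q+40)*5),0),(int((q+40)*5),8),(0,0,255),1)
    rows.append(np.clip(o*1.3,0,255).astype(np.uint8))
cv2.imwrite('pics/rect_%s'%sys.argv[-1],np.vstack(rows)[:600])
E
python3 rect.py t15.png t17.png t18.png; python3 rect.py s15.png s17.png s18.png
```

```text
t15.png pad edge x 2.6
t17.png pad edge x 3.6
t18.png pad edge x 18.6
s15.png pad edge x 4.2
s17.png pad edge x 4.2
s18.png pad edge x 15.8
```

View pics/rect_t18.png

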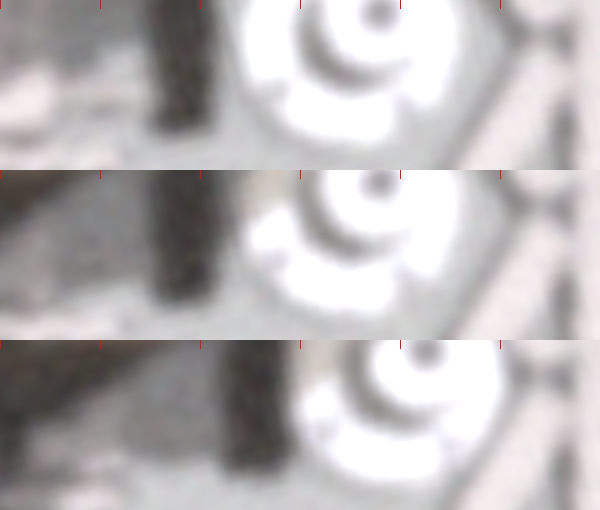

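View pics/rect_s18.png

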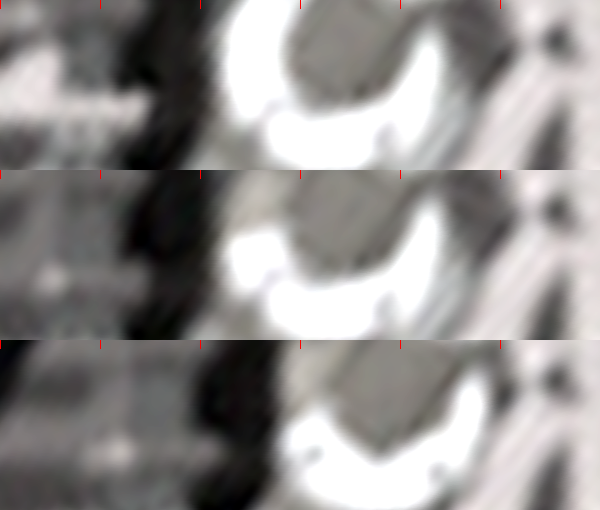

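The slide stands at about 15 mm (pad edge moved 15 mm, 4.0 N, matching the spec). 10 mm more.

Request:
{"api": "arm_command", "payload": {
  "rows": [
    {"dx": 0,"dy": 0,"dz": -0.002,"wx": 0,"wy": 0,"wz": 0,"gripper": 1},
    {"dx": 0,"dy": 0,"dz": -0.0035,"wx": 0,"wy": 0,"wz": 0,"gripper": 1},
    {"dx": 0,"dy": 0,"dz": -0.005,"wx": 0,"wy": 0,"wz": 0,"gripper": 1},
    {"dx": 0,"dy": 0,"dz": -0.0065,"wx": 0,"wy": 0,"wz": 0,"gripper": 1},
    {"dx": 0,"dy": 0,"dz": -0.008,"wx": 0,"wy": 0,"wz": 0,"gripper": 1},
    {"dx": 0,"dy": 0,"dz": -0.009,"wx": 0,"wy": 0,"wz": 0,"gripper": 1},
    {"dx": 0,"dy": 0,"dz": -0.01,"wx": 0,"wy": 0,"wz": 0,"gripper": 1},
    {"dx": 0,"dy": 0,"dz": -0.01,"wx": 0,"wy": 0,"wz": 0,"gripper": 1}
  ]
}}

```text
clock: 22.7
position: [525.0, 223.6, 10.7]
ee_rot: [0.702, -0.085, -0.702, -0.085]
contact_force: [-8.8, 4.2, 5.3]
gripper_width: -0.1
```

```bash
python3 look3.py 19.png; python3 rect.py t15.png t18.png t19.png
```

```text
[525.  223.6  10.7] fix [[-56.7   1.3]] Fx_fix -9.54 [-8.8  4.2  5.3] 22.7
t15.png pad edge x 2.6
t18.png pad edge x 18.6
t19.png pad edge x 18.8
```

View pics/c19.png

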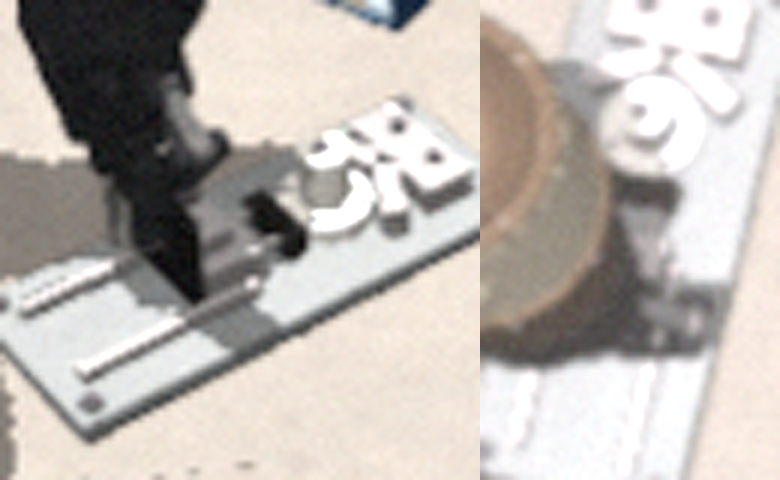

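View pics/rect_t19.png

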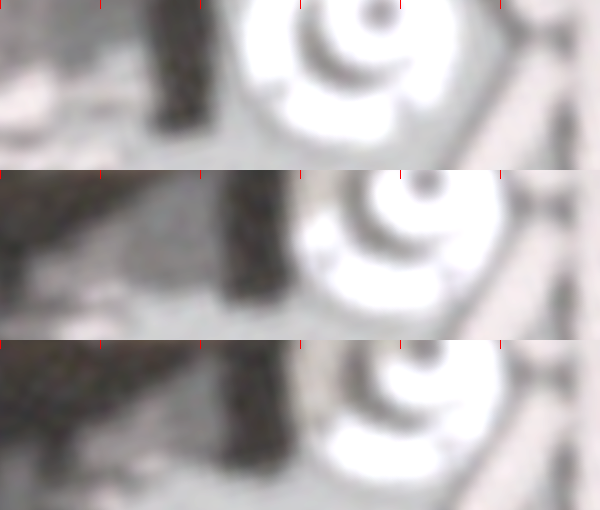

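Request:
{"api": "arm_command", "payload": {
  "rows": [
    {"dx": 0,"dy": 0,"dz": -0.0015,"wx": 0,"wy": 0,"wz": 0,"gripper": 1},
    {"dx": 0,"dy": 0,"dz": -0.002,"wx": 0,"wy": 0,"wz": 0,"gripper": 1},
    {"dx": 0,"dy": 0,"dz": -0.0025,"wx": 0,"wy": 0,"wz": 0,"gripper": 1},
    {"dx": 0,"dy": 0,"dz": -0.003,"wx": 0,"wy": 0,"wz": 0,"gripper": 1},
    {"dx": 0,"dy": 0,"dz": -0.003,"wx": 0,"wy": 0,"wz": 0,"gripper": 1},
    {"dx": 0,"dy": 0,"dz": -0.003,"wx": 0,"wy": 0,"wz": 0,"gripper": 1},
    {"dx": 0,"dy": 0,"dz": -0.003,"wx": 0,"wy": 0,"wz": 0,"gripper": 1},
    {"dx": 0,"dy": 0,"dz": -0.003,"wx": 0,"wy": 0,"wz": 0,"gripper": 1}
  ]
}}

```text
clock: 23.6
position: [526.2, 223.3, 10.7]
ee_rot: [-0.702, 0.085, 0.702, 0.085]
contact_force: [-9.9, 5.2, 5.5]
gripper_width: 0.1
```

```bash
python3 look3.py 20.png; python3 - <<'E'
from h2 import *
def ps(s): s=arm.read_state(); print(s['position'].round(2),s['contact_force'].round(1),np.abs(s['joint_vel']).max())
ps(0)
rows=[]
for f in('s15.png','s20.png'):
    im=cv2.imread('pics/'+f); d=load(f)
    xs=np.arange(-90,60,.25); ys=np.arange(50,-25,-.25); X,Y=np.meshgrid(xs,ys); c,s=np.cos(F[2]),np.sin(F[2])
    W=np.c_[(F[0]+c*X-s*Y).ravel(),(F[1]+s*X+c*Y).ravel(),np.full(X.size,20.)]
    m=px(d,W).reshape(X.shape+(2,)).astype(np.float32); rows.append(np.clip(cv2.remap(im,m[...,0],m[...,1],2)*1.5,0,255).astype(np.uint8))
cv2.imwrite('pics/p20.png',np.vstack(rows))
E
```

```text
[526.2 223.3  10.7] fix [[-55.4   1.2]] Fx_fix -10.8 [-9.9  5.2  5.5] 23.6
[526.19 223.28  10.75] [-10.1   3.9   4.7] 0.0022359812030778034
```

View pics/p20.png

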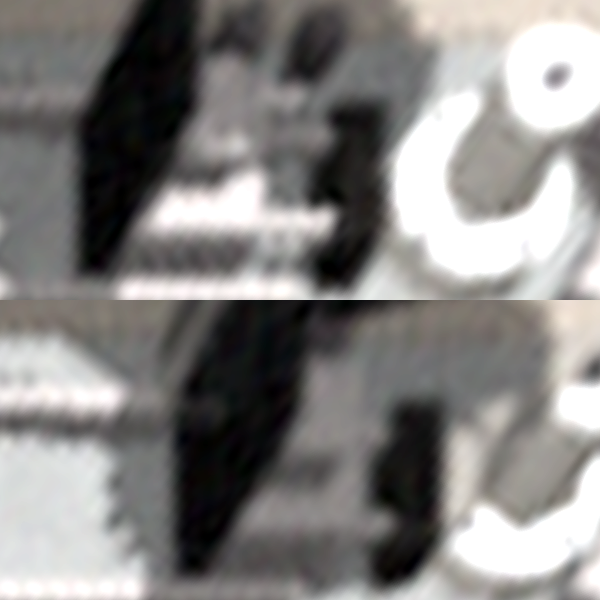

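View pics/c20.png

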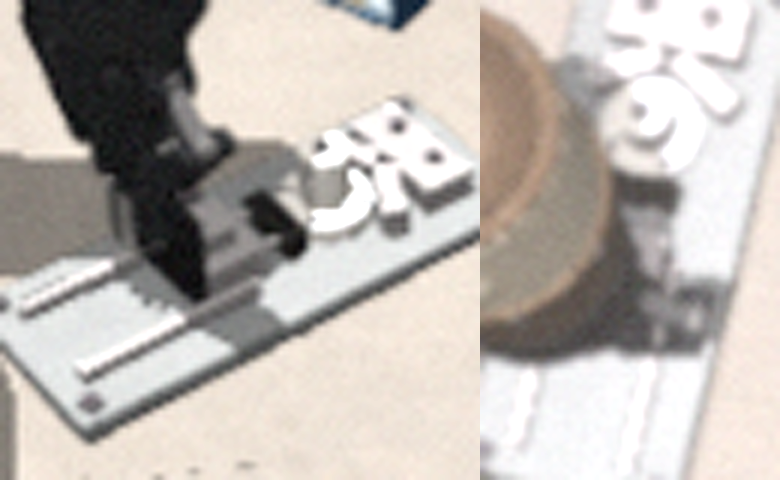

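```bash
python3 - <<'E'
from h2 import *
a=cv2.imread('pics/s20.png'); b=cv2.imread('pics/scene0.png')
print('square cap region diff',np.abs(a[298:330,378:406].astype(int)-b[298:330,378:406]).mean())
t=b[298:330,378:406]; r=cv2.matchTemplate(a[288:340,368:416],t,cv2.TM_CCOEFF_NORMED); print(cv2.minMaxLoc(r))
arm.job_done(); s=arm.read_state(); print(s['position'].round(2),s['contact_force'].round(1),s['clock'])
E
```

```text
square cap region diff 6.738095238095238
(-0.24299542605876923, 0.9982209205627441, (11, 3), (10, 10))
the job is handed in; nothing more can be done
the job is handed in; nothing more can be done
```

I set the round-boss cap on the fixture and pressed it into the vee. The arm is holding the slide in, and I handed the job in at about 23.7 s. No verdict comes back, so the result rests on my own last checks:

- **Cap placed:** I released it about 9 mm short of the seat and within 2 mm sideways. It stood upright with the slide out.
- **Slide:** the push plate has moved about 24.5 mm in the picture. The push was 10.8 N, close to the 11 N expected at 25 mm, and the arm was at rest. I couldn't see the pointer in its gap because the gripper hid it.
- **Seating:** the pad stopped against the cap after about 15 mm and then only its spring compressed. That is where it should meet a seated cap. The cap looks upright and lies in the vee. I did not measure its final position or the pad's pressing force.
- **Square-boss cap:** it has not moved in the picture (match 0.998). I did not check the bystanders one by one, but no unexpected contact force showed up.

**Disagreement:** the fingertips were really about 30–35 mm higher than the reported TCP height, while the sideways position agreed. I set heights from the pictures and from contact force instead. The gripper also read about 22 mm closed on the 24 mm boss.

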